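# Mesh the cable reel on the winder's splined spindle

### The job

Put the blue cable reel with the orange handle on the winder's splined spindle: turn it until its teeth mesh with the keys, then push it down fully home so that the red collar under it is pressed right down. Then throw the yellow lock lever all the way over to its other side, let go, and leave the other things on the bench where they are.

Things in the scene. Friction and masses are not known exactly. Their poses are not given: they have to be found in the camera images.
- reel: the blue cable reel, 110 mm across, 96 mm high, about 0.4 kg, standing upright: bottom flange 110 mm across, 5 mm thick; core 68 mm across; top flange 104 mm across, its upper face 58 mm above the underside; on it an orange bar handle 70 mm long (reel's x), 24 mm wide (reel's y), from 58 to 96 mm above the underside. Origin at the centre of the underside, z up
- reel_foot (a point): centre of the reel's underside and of the mouth of its bore, which runs 50 mm up and passes a shaft of 35 mm: six teeth and six slots, 60 degrees apart, over the whole depth. The angle between slots and handle is not known
- reel_handle (a point): middle of the orange handle, where to grip it, 80 mm above the reel's underside; the handle's length runs along this point's x, fingers close along its y (24 mm)
- winder_axis (a point): where the spindle axis meets the deck of the winder, a grey and white box fixed to the bench. Its deck is 60 mm above the table, flat, reaching 108 mm to each side along this point's x and from -208 to +98 mm along its y; z points up. A reel fully home has its underside 10 mm above this point
- spindle_tip (a point): top of the upright steel spindle, 56 mm above the deck: 32.4 mm thick, tapering over the last 10 mm to 18 mm. A stiff brake (2.5 N m) holds it at an unknown angle that differs every time, so once the teeth have caught, turning the reel further is stiffly resisted
- key_top (a point): on the spindle axis at the upper end of its six brass keys, 34 mm above the deck. The keys, 60 degrees apart, are 6.5 mm wide and reach 26 mm out from the axis, down to the deck. An unmeshed reel stands on them with its underside at this height; turned to within about 4 degrees of matching, it can sink, and meets the red collar 16 mm lower
- collar (a joint): the red collar round the spindle's foot, 94 mm across, its top 18 mm above the deck at 0; it slides down 8 mm (0.008 m = fully down) against a friction of about 14 N and stays where it is left; the reel's weight alone does not move it
- lock (a joint): the yellow lock lever on the winder's deck, 150 mm from the spindle axis towards the winder's -y: at 0 it leans towards the winder's -x; pushed at its tip along the winder's +x it swings over through upright (0.5) to the other side (1.0 rad, its stop) and stays where it is left. 80 mm long, pivot 22 mm above the deck; it starts between 0 and 0.15. All the way over is near 1.0
- lock_tip (a point): centre of the yellow ball (26 mm) at the tip of the lock lever, about 92 to 102 mm above the deck; it moves with the lever
- drum: bystander: small grey cable drum wound with copper, 96 mm across, 50 mm high, lying flat; origin at the centre of its underside; not wanted
- meter: bystander: yellow hand multimeter lying flat, 150 x 75 x 34 mm; origin at the centre of its underside
- tray: bystander: empty red open tray, 120 x 160 x 50 mm; origin at the centre of its underside
- driver: bystander: screwdriver lying on the table; origin under its middle
- flask: bystander: small white plastic bottle with a blue cap, 52 mm across, 110 mm high; origin at the centre of its underside
- tape: bystander: black roll of tape lying flat, 90 mm across, 24 mm high; origin at the centre of its underside
- carton: bystander: small closed cardboard box, 130 x 100 x 60 mm; origin at the centre of its underside
Things that resemble listed ones, but are neither listed nor needed, are in the scene too. Several things have the shape of the reel; the one meant has the colours described above.

How it is judged:
By the outcome, as a careful person would: the job done as asked, in the order asked, and still so for the second after the job is handed in, with the robot touching nothing.
It also fails if it takes over 58 s, if anything falls off the work surface, if the arm or the gripper's body presses on something with over 40 N, if the wrist force passes 120 N, or if a joint passes its speed limit or range.

### The arm

A 6-joint arm with a two-finger parallel gripper is mounted at the origin on the work surface. World frame = base frame: x ahead of the robot, y to its left, z up, the work surface at z = 0. Lengths are in m, angles in rad, forces in N, time in s.
With the tool pointing down it reaches from about 0.35 to 0.8 m from the base axis. Payload 7.3 kg.
Tool frame: the origin (TCP) lies midway between the tips of the shut fingers; the grasp point (between the pads) lies 19 mm behind it (r.grip_depth is the x of the grasp point in the tool frame, in m); x points along the fingers, z is the direction in which the jaws open and shut, and the axes are right-handed (so a half turn about x gives the same grasp; the last joint's range is limited). The gripper opens to 85 mm and grips with 20 to 120 N. Pads are 22 mm wide; open, the fingers measure 114 mm over their backs; the gripper's body (76 mm by 85 mm) begins 54 mm behind the grasp point. The pads swing forward as they close: fully open they stand 13 mm farther back than shut.
Start: joints at [0.959, 0.342, 1.524, -0, 1.275, -0.146], TCP at [0.236, 0.469, 0.211] pointing down, gripper open.
Joint ranges: [-2.53, 2.53], [-0.77, 2.02], [0.04, 2.7], [-1, 4.14], [0.28, 2.66], [-3.11, 3.11]. Speed limits (rad/s): [2.57, 2.57, 3.14, 3.14, 3.14, 3.14].

### API

Orientations are given as a 3x3 rotation matrix whose columns are the frame's x, y, z axes.
In Python, from station import r, viewer gives the robot as it stands. The module is installed in compiled form; this text tells all that it offers.
- The arm moves only by the tool jog_arm, never from a script. Its argument "plan" is a list of rows, each an object of numbers: "tx", "ty", "tz": the shift along the tool's x, y, z in m; "turn": the turn about the tool's x in degrees. In form: [{"tx": .., "ty": .., "tz": .., "turn": ..}, ...]. A call has 1 to 20 rows; each row shifts and turns the pose as measured when the row begins, along the tool's axes as they then stand; what a row does not reach is not made up. A row lasts 1/8 s, in which the tool goes at most 62.5 mm and 10.7 degrees, less where a joint would pass 70% of its speed; a pose out of reach is approached as far as the arm can. A call with a gripper value outside its range is refused whole. "grip" is the finger opening in m, from 0 to 0.0854, set as the call begins (left out, the last holds). The fingers move at their own pace and stop on an object; the grip force is fixed at half the most. Time passes only in rows, so rows that do not move let the fingers close. It gives the time, the measured TCP pose, the force and the opening at its end, in the units of the state.
- r.observe(): the state, without advancing time (a new reading comes with each control period).
- viewer.read_camera(name): name is "scene" or "top"; returns a dict with "image" (384x512x3 uint8, red, green, blue), "fovy" (degrees; the focal length in pixels is half the picture's height over the tangent of half this angle, whatever the lens; pixels are square), "cx", "cy" (the principal point, pixels), "distortion" ([k1, k2, p1, p2, k3] as OpenCV has them; the pictures are not rectified), "R" (3x3) and "t" (3): a world point X has camera coordinates R X + t. Camera axes: x right, y down, z forward; pixel columns grow to the right and rows downward; lengths in m; the calibration is good to about 2 mm. A picture is of the moment at which its call begins. There is no depth.
- r.close_job(): hands the job in, once; it reports no verdict.
The state is a dict: "time_s": time; "qpos": joint angles; "qvel": joint speeds; "joint_efforts": joint torques, N m; "position": TCP position; "orientation": TCP orientation; "contact_force": force on the tool from outside, world axes, zero at the start; "moment": the same for the moment, N m; "grip_width": opening from 0.0 (shut) to 1.0 (fully open).
Only numpy, scipy, OpenCV 4.12 (cv2) and the standard library are available. Lean on these libraries where they do the work, as an engineer would, in place of code of your own. Each camera call takes 0.05 s, during which the arm holds its last target.

## Working session

There is one attempt and no reset: what is moved stays moved. The work goes in short steps, Python scripts to look and compute and a tool call to move; the robot and the scene stay as the last step left them, time stands still between calls to the robot, and variables do not carry over. Pictures are saved under pics/ and viewed, and the job is handed in when it is done.

Besides the shell and the picture viewer there is one more tool, called after "Call:" as name(argument=value, ...) on one line, values as JSON. jog_arm: Moves the arm, as the interface text tells. Its arguments: {"type":"object","properties":{"plan":{"type":"array"},"grip":{"type":"number"}},"required":["plan"]}

```bash
mkdir -p pics; cat > h.py <<'E'
import numpy as np, cv2, pickle
from station import r, viewer
def cam(n):
    c=viewer.read_camera(n); pickle.dump(c,open(f'{n}.pkl','wb')); return c
def load(n): return pickle.load(open(f'{n}.pkl','rb'))
def K(c):
    h,w=c['image'].shape[:2]; f=h/2/np.tan(np.radians(c['fovy'])/2)
    return np.array([[f,0,c['cx']],[0,f,c['cy']],[0,0,1]])
def ray(c,uv):
    p=cv2.undistortPoints(np.array(uv,float).reshape(-1,1,2),K(c),np.array(c['distortion'],float)).reshape(-1,2)
    R=np.array(c['R']);t=np.array(c['t'])
    d=np.c_[p,np.ones(len(p))]@R; return -R.T@t,d
def onz(c,uv,z):
    o,d=ray(c,uv); return o+d*((z-o[2])/d[:,2])[:,None]
def proj(c,X):
    return cv2.projectPoints(np.array(X,float).reshape(-1,1,3),cv2.Rodrigues(np.array(c['R']))[0],np.array(c['t'],float),K(c),np.array(c['distortion'],float))[0].reshape(-1,2)
def tri(c1,u1,c2,u2):
    o1,d1=ray(c1,u1);o2,d2=ray(c2,u2);d1=d1[0];d2=d2[0]
    s=np.linalg.lstsq(np.c_[d1,-d2],o2-o1,rcond=None)[0]
    a=o1+s[0]*d1;b=o2+s[1]*d2; return (a+b)/2,np.linalg.norm(a-b)
def save(img,name,s=1): cv2.imwrite('pics/'+name,cv2.cvtColor(cv2.resize(img,None,fx=s,fy=s,interpolation=cv2.INTER_CUBIC),cv2.COLOR_RGB2BGR))
E
python3 - <<'E'
from h import *
for n in('scene','top'):
    c=cam(n); save(c['image'],n+'0.png',1.5); print(n,c['fovy'],c['distortion'],-np.array(c['R']).T@c['t'])
s=r.observe(); print(s['time_s'],s['position'],s['orientation'],s['contact_force'],r.grip_depth)
E
```

```text
scene 46.39110639864781 [-0.13521008  0.          0.          0.          0.        ] [ 1.76179954 -0.41472092  1.00338784]
top 57.90677447028917 [0.00283254 0.         0.         0.         0.        ] [ 0.31991997 -0.01531454  1.17723669]
0.1 [0.23555959 0.46877313 0.21031458] [[-7.61244078e-04 -8.93456694e-01  4.49148702e-01]
 [-1.09761129e-03  4.49149308e-01  8.93456039e-01]
 [-9.99999108e-01  1.87147432e-04 -1.32258041e-03]] [-0.23131939 -0.06066426  0.69487554] -0.0187
```

View pics/scene0.png

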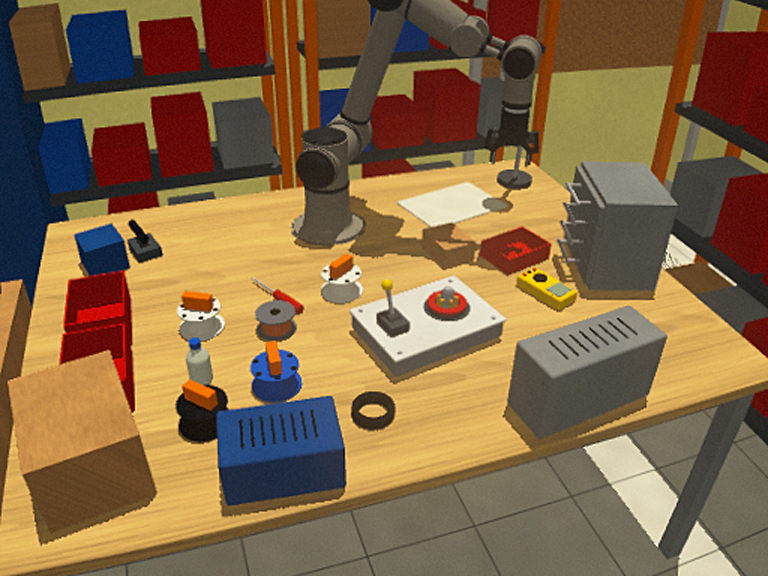

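View pics/top0.png

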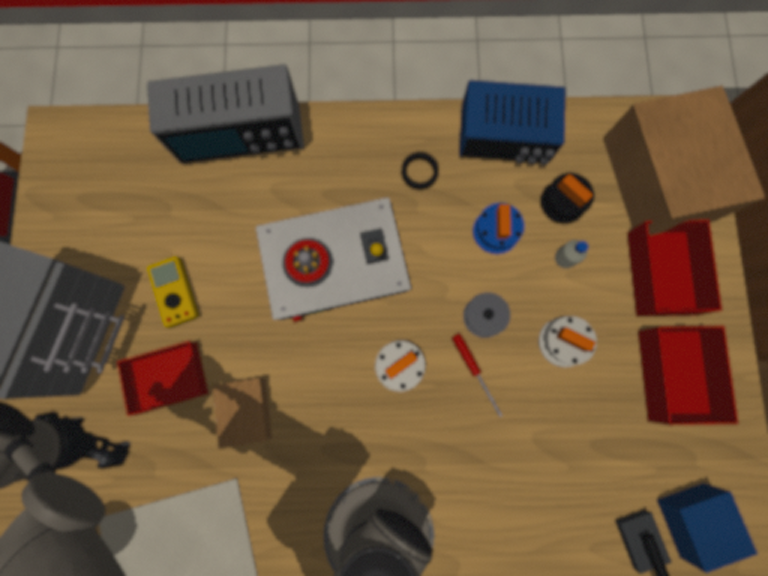

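Reel-shaped things in the top view (shown at 1.5x): blue/orange at (498,228), white at (400,366) and (568,341), and black at (568,197). Only the one at (498,228) has a blue body and an orange handle. I'll check it in an enlarged crop, together with the winder.

```bash
python3 - <<'E'
from h import *
c=load('top');s=load('scene')
def crop(c,x,y,w,h,k): return cv2.resize(c['image'][y:y+h,x:x+w],None,fx=k,fy=k,interpolation=cv2.INTER_CUBIC)
a=crop(c,300,120,64,64,6);b=crop(s,155,215,64,64,6)
save(np.hstack([a,b]),'reel.png')
save(np.vstack([crop(c,165,125,115,95,5)]),'wind_t.png')
save(crop(s,225,175,120,85,6),'wind_s.png')
E
```

```text
(no output)
```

View pics/reel.png

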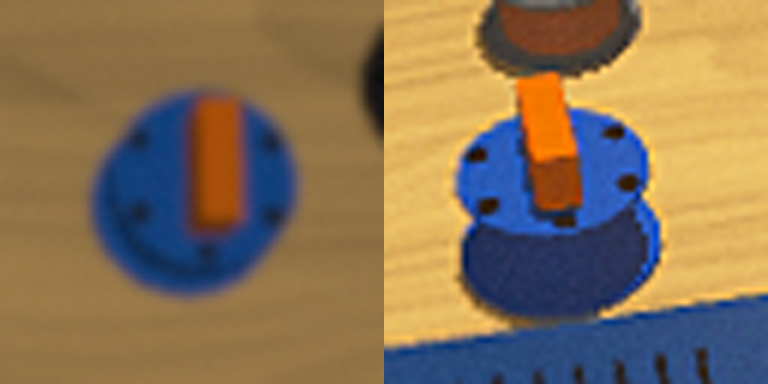

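View pics/wind_t.png

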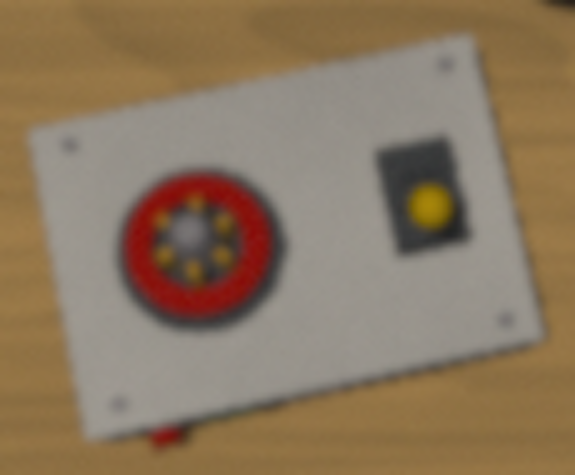

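View pics/wind_s.png

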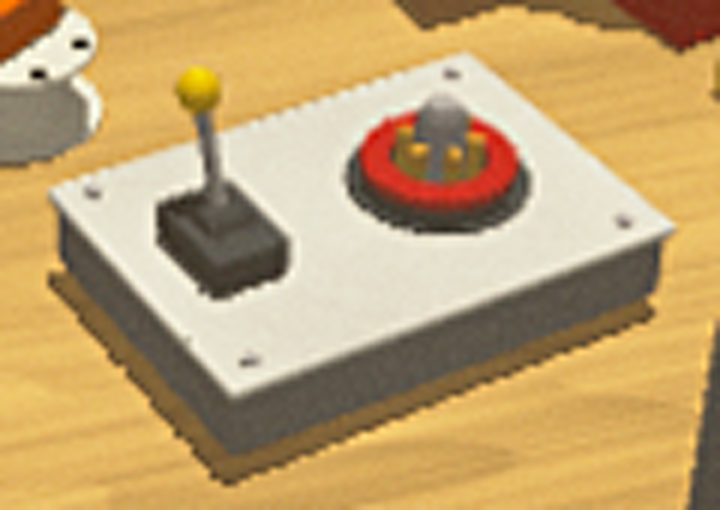

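Confirmed: the reel with blue flanges and an orange handle. Next I measure it and the winder.

```bash
cat > meas.py <<'E'
from h import *
c=load('top');s=load('scene')
def mask(c,box,lo,hi):
    x0,y0,x1,y1=box; hsv=cv2.cvtColor(c['image'],cv2.COLOR_RGB2HSV)
    m=cv2.inRange(hsv,np.array(lo),np.array(hi)); o=np.zeros_like(m); o[y0:y1,x0:x1]=m[y0:y1,x0:x1]; return o
# deck
crn=np.array([(32,128),(475,36),(545,340),(88,438)])/5.+[165,125]-0.4
P=onz(c,crn,0.06); print('deck',P.round(4).tolist())
# sides: order: (+y,+x),( -y,+x),(-y,-x),(+y,-x)
ydir=((P[0]-P[1])+(P[3]-P[2]))[:2]; ydir/=np.linalg.norm(ydir); xdir=np.array([ydir[1],-ydir[0]])
print('lens',[np.linalg.norm(P[i]-P[(i+1)%4]).round(4) for i in range(4)])
ctr=P.mean(0)[:2]; ax=ctr+ydir*0.055; print('yaw winder x',np.degrees(np.arctan2(xdir[1],xdir[0])),'axis from deck',ax)
# red collar ring
m=mask(c,(185,155,225,195),(0,120,60),(10,255,255))|mask(c,(185,155,225,195),(170,120,60),(180,255,255))
cn=max(cv2.findContours(m,0,2)[0],key=len); W=onz(c,cn.reshape(-1,2),0.078)[:,:2].astype(np.float32)
(x,y),rad=cv2.minEnclosingCircle(W); e=cv2.fitEllipse(W); print('collar',x,y,rad,e)
# scene corroborate
m=mask(s,(270,185,330,220),(0,150,60),(8,255,255))|mask(s,(270,185,330,220),(172,150,60),(180,255,255))
cn=max(cv2.findContours(m,0,2)[0],key=len); W=onz(s,cn.reshape(-1,2),0.078)[:,:2].astype(np.float32)
print('collar scene',cv2.fitEllipse(W))
# ball
def cen(m):
    n,l,st,ce=cv2.connectedComponentsWithStats(m); i=1+np.argmax(st[1:,4]); return ce[i],st[i]
for cc,b,q in((c,(240,155,262,180),'t'),(s,(250,180,264,198),'s')):
    m=mask(cc,b,(20,120,90),(32,255,255)); print(q,cen(m))
bt=cen(mask(c,(240,155,262,180),(20,120,90),(32,255,255)))[0]; bs=cen(mask(s,(250,180,264,198),(20,120,90),(32,255,255)))[0]
b=tri(c,bt,s,bs); print('ball',b); d=b[0][:2]-ax; print('ball in winder',d@xdir,d@ydir)
# handle: orange
ht=mask(c,(320,130,350,165),(3,170,90),(16,255,255)); hs=mask(s,(170,220,195,255),(3,170,60),(16,255,255))
cn=max(cv2.findContours(ht,0,2)[0],key=len); W=onz(c,cn.reshape(-1,2),0.096)[:,:2].astype(np.float32)
print('handle top',cv2.minAreaRect(W), cen(ht))
mt=mask(s,(170,220,195,255),(3,170,215),(20,255,255))
cn=max(cv2.findContours(mt,0,2)[0],key=len); W=onz(s,cn.reshape(-1,2),0.096)[:,:2].astype(np.float32)
print('handle scene topface',cv2.minAreaRect(W),cen(mt))
# blue flange
m=mask(c,(312,130,352,172),(105,120,60),(125,255,255))
cn=np.vstack([max(cv2.findContours(m,0,2)[0],key=len)]);
W=onz(c,cn.reshape(-1,2),0.058)[:,:2].astype(np.float32);print('flange@.058',cv2.minEnclosingCircle(W))
W=onz(c,cn.reshape(-1,2),0.005)[:,:2].astype(np.float32);print('flange@.005',cv2.minEnclosingCircle(W))
E
python3 meas.py
```

```text
deck [[0.6633, 0.2603, 0.06], [0.7225, -0.0376, 0.06], [0.5131, -0.079, 0.06], [0.4542, 0.2182, 0.06]]
lens [np.float64(0.3037), np.float64(0.2135), np.float64(0.303), np.float64(0.2133)]
yaw winder x 11.224134096532282 axis from deck [0.57756069 0.14441402]
collar 0.5767388343811035 0.14560876786708832 0.04830048605799675 ((0.5766290426254272, 0.14581800997257233), (0.09335586428642273, 0.09390324354171753), 9.036685943603516)
collar scene ((0.5825286507606506, 0.14270347356796265), (0.08840171247720718, 0.09019520878791809), 39.67519760131836)
t (array([250.47619048, 165.71428571]), array([247, 162,   8,   9,  63], dtype=int32))
s (array([257.07216495, 188.05154639]), array([250, 183,  14,  11,  97], dtype=int32))
ball (array([ 0.57843655, -0.00739678,  0.16206548]), np.float64(0.003205229572569117))
ball in winder -0.028690488297932696 -0.1490776285178257
handle top ((0.6533629894256592, -0.2818146049976349), (0.022700609639286995, 0.06823132932186127), 86.5557632446289) (array([335.38562092, 147.30065359]), array([332, 137,   8,  21, 153], dtype=int32))
handle scene topface ((0.6588950157165527, -0.28701311349868774), (0.022456221282482147, 0.06800775974988937), 86.87065887451172) (array([181.43, 234.01]), array([177, 227,  10,  15, 100], dtype=int32))
flange@.058 ((0.6483249664306641, -0.27825474739074707), 0.05742654576897621)
flange@.005 ((0.6638761162757874, -0.2907058298587799), 0.06014125794172287)
```

```bash
cat > plan.py <<'E'
import sys
from h import *
def go(x,y,z,yaw=None):
    s=r.observe();R=np.array(s['orientation']);d=R.T@(np.array([x,y,z])-s['position'])
    cur=np.degrees(np.arctan2(R[1,2],R[0,2]))
    print('t',round(s['time_s'],2),'pos',np.round(s['position'],4),'yaw',cur.round(2),'tilt',R[:,0].round(4),'F',np.round(s['contact_force'],1),'M',np.round(s['moment'],2),'grip',round(float(s['grip_width']),3),'q',np.round(s['qpos'],2))
    print('shift',d.round(4),'turn',None if yaw is None else round(((cur-yaw+180)%360)-180,2))
if __name__=='__main__': go(*map(float,sys.argv[1:]))
E
python3 plan.py .655 -.2835 .30 86.6
python3 - <<'E'
from h import *
c=load('scene'); save(c['image'][70:140,310:380],'g.png',8)
E
```

```text
t 0.1 pos [0.2356 0.4688 0.2103] yaw 63.31 tilt [-8.0e-04 -1.1e-03 -1.0e+00] F [-0.2 -0.1  0.7] M [-0.03 -0.   -0.02] grip 1.0 q [ 0.96  0.34  1.52 -0.    1.28 -0.15]
shift [-0.0892 -0.7126 -0.4839] turn -23.29
```

View pics/g.png

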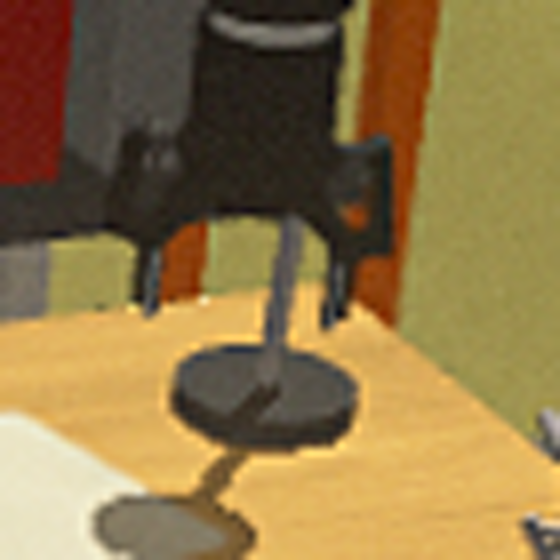

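```bash
python3 - <<'E'
from h import *
c=load('top');s=load('scene')
p=np.array([.236,.469,.21]);print(proj(c,p),proj(s,p))
# stand base centre
b=onz(s,[310+265/8,70+395/8],0.01);print('base',b,proj(c,b))
save(c['image'][260:384,0:130],'gt.png',5)
E
```

```text
[[ 75.4911652  288.31117782]] [[338.77275749 116.49861625]]
base [[-0.11005787  0.69738843  0.01      ]] [[ 24.68300649 400.7567987 ]]
```

View pics/gt.png

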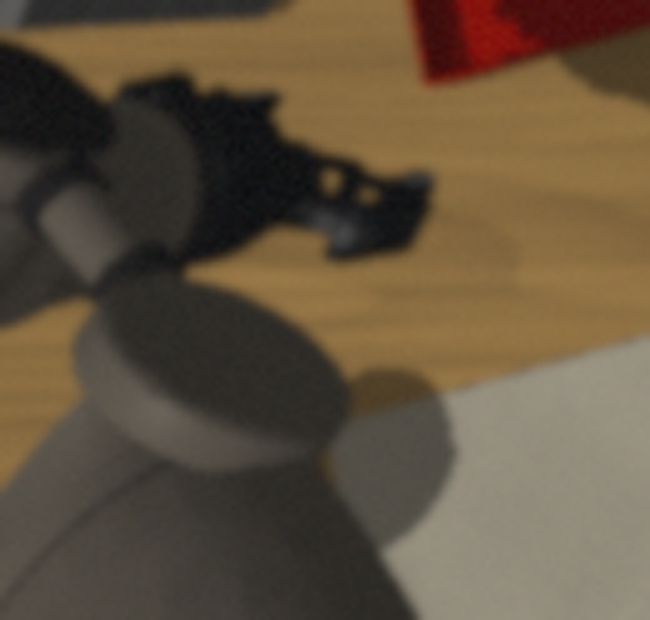

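Call:
jog_arm(plan=[{"tx": -0.06},{"tx": -0.06},{"ty": -0.05,"tz": -0.034},{"ty": -0.05,"tz": -0.034},{"ty": -0.05,"tz": -0.034},{"ty": -0.05,"tz": -0.034},{"ty": -0.05,"tz": -0.034},{"ty": -0.05,"tz": -0.034},{"ty": -0.05,"tz": -0.034},{"ty": -0.05,"tz": -0.034},{"ty": -0.05,"tz": -0.034},{"ty": -0.05,"tz": -0.034},{"ty": -0.05,"tz": -0.034},{"ty": -0.05,"tz": -0.034}], grip=0.0854)

```text
schema error: expected keys tx, ty, tz, turn
```

```bash
python3 plan.py .655 -.2835 .20 86.6
```

```text
t 0.1 pos [0.2356 0.4688 0.2103] yaw 63.31 tilt [-8.0e-04 -1.1e-03 -1.0e+00] F [-0.2 -0.1  0.7] M [-0.03 -0.   -0.02] grip 1.0 q [ 0.96  0.34  1.52 -0.    1.28 -0.15]
shift [ 0.0108 -0.7126 -0.4837] turn -23.29
```

Call:
jog_arm(plan=[{"tx": -0.06,"ty": 0,"tz": 0,"turn": 0},{"tx": -0.06,"ty": 0,"tz": 0,"turn": 0},{"tx": 0,"ty": -0.05,"tz": -0.034,"turn": 0},{"tx": 0,"ty": -0.05,"tz": -0.034,"turn": 0},{"tx": 0,"ty": -0.05,"tz": -0.034,"turn": 0},{"tx": 0,"ty": -0.05,"tz": -0.034,"turn": 0},{"tx": 0,"ty": -0.05,"tz": -0.034,"turn": 0},{"tx": 0,"ty": -0.05,"tz": -0.034,"turn": 0},{"tx": 0,"ty": -0.05,"tz": -0.034,"turn": 0},{"tx": 0,"ty": -0.05,"tz": -0.034,"turn": 0},{"tx": 0,"ty": -0.05,"tz": -0.034,"turn": 0},{"tx": 0,"ty": -0.05,"tz": -0.034,"turn": 0},{"tx": 0,"ty": -0.05,"tz": -0.034,"turn": 0},{"tx": 0,"ty": -0.05,"tz": -0.034,"turn": 0}], grip=0.0854)

```text
time_s: 1.85
position: [0.5977, -0.1811, 0.3313]
orientation: [[-0.005, -0.897, 0.442], [-0.003, 0.442, 0.897], [-1.0, 0.003, -0.005]]
contact_force: [1.5, 0.3, 0.9]
grip_width: 0.998
```

```bash
python3 plan.py .655 -.2835 .20 86.6
```

```text
t 1.85 pos [ 0.5977 -0.1811  0.3313] yaw 63.78 tilt [-0.005  -0.0031 -1.    ] F [1.5 0.3 0.9] M [ 0.05 -0.02 -0.01] grip 0.998 q [-0.41  0.49  0.97 -0.    1.69 -1.53]
shift [ 0.1314 -0.097  -0.0659] turn -22.82
```

Call:
jog_arm(plan=[{"tx": 0,"ty": -0.048,"tz": -0.033,"turn": 0},{"tx": 0,"ty": -0.049,"tz": -0.033,"turn": 0},{"tx": 0.03,"ty": 0,"tz": 0,"turn": -8},{"tx": 0.04,"ty": 0,"tz": 0,"turn": -8},{"tx": 0.04,"ty": 0,"tz": 0,"turn": -7},{"tx": 0,"ty": 0,"tz": 0,"turn": 0}])

```text
time_s: 2.6
position: [0.6583, -0.2942, 0.2088]
orientation: [[-0.011, -0.999, 0.052], [-0.0, 0.052, 0.999], [-1.0, 0.011, -0.001]]
contact_force: [0.2, -0.4, -0.3]
grip_width: 1.003
```

```bash
python3 plan.py .655 -.2835 .063 86.6; python3 - <<'E'
from h import *
c=cam('scene'); save(c['image'][150:290,110:270],'a1.png',5)
E
```

```text
t 2.6 pos [ 0.6583 -0.2942  0.2088] yaw 87.04 tilt [-0.011  -0.     -0.9999] F [ 0.2 -0.4 -0.3] M [-0.    0.    0.03] grip 1.003 q [-0.52  0.74  0.85 -0.01  1.56 -2.04]
shift [0.1459 0.0022 0.0106] turn 0.44
```

View pics/a1.png

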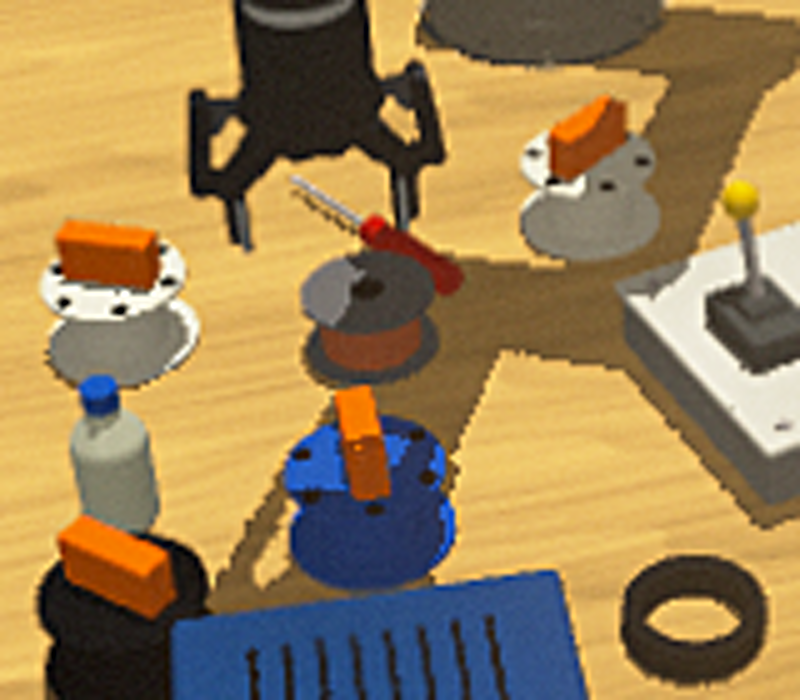

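Call:
jog_arm(plan=[{"tx": 0.02,"ty": 0.002,"tz": 0.01,"turn": 0.4},{"tx": 0.03,"ty": 0,"tz": 0,"turn": 0},{"tx": 0.02,"ty": 0,"tz": 0,"turn": 0},{"tx": 0,"ty": 0,"tz": 0,"turn": 0}])

```text
time_s: 3.15
position: [0.6625, -0.2868, 0.1524]
orientation: [[0.009, -0.998, 0.07], [-0.011, 0.07, 0.998], [-1.0, -0.01, -0.011]]
contact_force: [0.6, 0.2, 0.9]
grip_width: 1.0
```

```bash
python3 plan.py .655 -.2835 .063 86.6
```

```text
t 3.15 pos [ 0.6625 -0.2868  0.1524] yaw 86.0 tilt [ 0.0089 -0.0113 -0.9999] F [0.6 0.2 0.9] M [0.01 0.04 0.01] grip 1.0 q [-0.51  0.75  0.98 -0.01  1.4  -2.01]
shift [0.0893 0.0086 0.0037] turn -0.6
```

Call:
jog_arm(plan=[{"tx": 0.03,"ty": 0.0085,"tz": 0.0035,"turn": -0.6},{"tx": 0.02,"ty": 0,"tz": 0,"turn": 0},{"tx": 0,"ty": 0,"tz": 0,"turn": 0}])

```text
time_s: 3.52
position: [0.659, -0.2855, 0.1111]
orientation: [[0.021, -0.998, 0.063], [-0.018, 0.063, 0.998], [-1.0, -0.022, -0.017]]
contact_force: [-0.1, 0.3, 0.2]
grip_width: 0.997
```

```bash
python3 plan.py .655 -.2835 .063 86.6;python3 plan.py .655 -.2835 .063 86.6
```

```text
t 3.52 pos [ 0.659  -0.2855  0.1111] yaw 86.38 tilt [ 0.0214 -0.0183 -0.9996] F [-0.1  0.3  0.2] M [ 0.03 -0.01 -0.02] grip 0.997 q [-0.51  0.76  1.07 -0.01  1.28 -2.02]
shift [0.048  0.0052 0.0025] turn -0.22
t 3.52 pos [ 0.659  -0.2855  0.1111] yaw 86.38 tilt [ 0.0214 -0.0183 -0.9996] F [-0.1  0.3  0.2] M [ 0.03 -0.01 -0.02] grip 0.997 q [-0.51  0.76  1.07 -0.01  1.28 -2.02]
shift [0.048  0.0052 0.0025] turn -0.22
```

Call:
jog_arm(plan=[{"tx": 0.016,"ty": 0.005,"tz": 0.0025,"turn": -0.2},{"tx": 0.016,"ty": 0,"tz": 0,"turn": 0},{"tx": 0.01,"ty": 0,"tz": 0,"turn": 0}])

```text
time_s: 3.9
position: [0.6595, -0.2858, 0.0762]
orientation: [[0.033, -0.998, 0.062], [-0.025, 0.061, 0.998], [-0.999, -0.034, -0.023]]
contact_force: [0.0, 0.1, -0.1]
grip_width: 1.001
```

```bash
python3 plan.py .655 -.2835 .063 86.6; python3 - <<'E'
from h import *
c=cam('scene'); save(c['image'][180:290,130:240],'a2.png',5)
E
```

```text
t 3.9 pos [ 0.6595 -0.2858  0.0762] yaw 86.47 tilt [ 0.0328 -0.0248 -0.9992] F [ 0.   0.1 -0.1] M [-0.04  0.01  0.08] grip 1.001 q [-0.51  0.79  1.12 -0.01  1.19 -2.02]
shift [0.013  0.0051 0.0023] turn -0.13
```

View pics/a2.png

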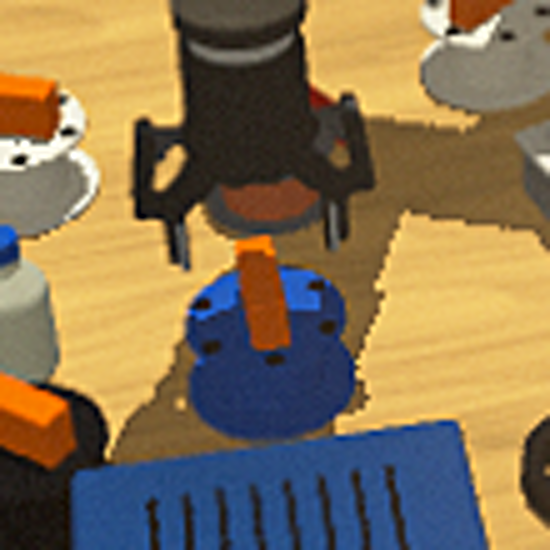

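```bash
python3 - <<'E'
from h import *
c=load('scene');s=r.observe();R=np.array(s['orientation']);p=np.array(s['position'])
tt=np.array([p,p+R@[-.013,0,.0425],p+R@[-.013,0,-.0425],[.655,-.2835,.096]])
q=proj(c,tt);print((q-[130,180])*5)
t=cam('top'); q=proj(t,tt);print((q-[290,110])*5)
save(t['image'][110:190,290:390],'a3.png',5)
E
```

```text
[[262.43395967 294.72352376]
 [327.52419199 269.4194729 ]
 [193.90800808 287.77252277]
 [261.45895273 264.55433567]]
[[225.24640981 186.14138431]
 [163.92455587 178.54078946]
 [294.84984115 183.03425232]
 [229.98028724 182.24591492]]
```

View pics/a3.png

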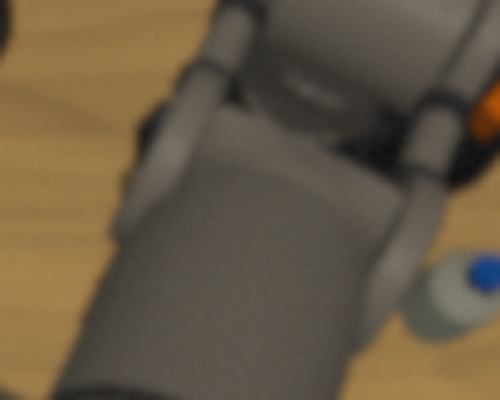

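Call:
jog_arm(plan=[{"tx": -0.06,"ty": 0,"tz": 0,"turn": 0}])

```text
time_s: 4.12
position: [0.6544, -0.2827, 0.13]
orientation: [[0.021, -0.998, 0.062], [-0.018, 0.061, 0.998], [-1.0, -0.022, -0.017]]
contact_force: [0.1, -0.7, 0.1]
grip_width: 0.999
```

Call:
jog_arm(plan=[{"tx": 0,"ty": 0,"tz": 0,"turn": 0}])

```text
time_s: 4.25
position: [0.6576, -0.2844, 0.1372]
orientation: [[0.031, -0.998, 0.062], [-0.024, 0.061, 0.998], [-0.999, -0.033, -0.022]]
contact_force: [0.2, -0.6, 0.5]
grip_width: 1.0
```

Call:
jog_arm(plan=[{"tx": -0.06,"ty": 0,"tz": 0,"turn": 0},{"tx": 0,"ty": 0,"tz": 0,"turn": 0}])

```text
time_s: 4.5
position: [0.656, -0.2832, 0.1947]
orientation: [[0.033, -0.998, 0.062], [-0.025, 0.061, 0.998], [-0.999, -0.034, -0.023]]
contact_force: [0.1, -0.3, 0.0]
grip_width: 0.999
```

```bash
python3 plan.py .655 -.2835 .063 86.6
```

```text
t 4.5 pos [ 0.656  -0.2832  0.1947] yaw 86.43 tilt [ 0.0326 -0.0247 -0.9992] F [ 0.1 -0.3  0. ] M [ 0.02  0.03 -0.  ] grip 0.999 q [-0.51  0.69  0.98 -0.01  1.43 -2.02]
shift [0.1316 0.0054 0.0026] turn -0.17
```

Call:
jog_arm(plan=[{"tx": -0.04,"ty": 0,"tz": 0,"turn": 0},{"tx": -0.04,"ty": 0,"tz": 0,"turn": 0},{"tx": -0.04,"ty": 0,"tz": 0,"turn": 0},{"tx": 0,"ty": 0,"tz": 0,"turn": 0}])

```text
time_s: 5.0
position: [0.6519, -0.2801, 0.3171]
orientation: [[0.032, -0.998, 0.063], [-0.024, 0.062, 0.998], [-0.999, -0.033, -0.022]]
contact_force: [0.3, -1.2, -0.2]
grip_width: 1.002
```

Call:
jog_arm(plan=[{"tx": 0.06,"ty": 0,"tz": 0,"turn": 0},{"tx": 0,"ty": 0,"tz": 0,"turn": 0}])

```text
time_s: 5.25
position: [0.6528, -0.2811, 0.2535]
orientation: [[0.028, -0.998, 0.063], [-0.022, 0.062, 0.998], [-0.999, -0.03, -0.02]]
contact_force: [0.3, -0.1, -0.3]
grip_width: 0.998
```

```bash
python3 plan.py .655 -.2835 .063 86.6
```

```text
t 5.25 pos [ 0.6528 -0.2811  0.2535] yaw 86.4 tilt [ 0.0282 -0.0222 -0.9994] F [ 0.3 -0.1 -0.3] M [-0.03 -0.    0.01] grip 0.998 q [-0.51  0.67  0.87 -0.01  1.57 -2.02]
shift [0.1905 0.0033 0.0016] turn -0.2
```

Call:
jog_arm(plan=[{"tx": -0.016,"ty": 0,"tz": 0,"turn": 0},{"tx": -0.016,"ty": 0,"tz": 0,"turn": 0},{"tx": -0.016,"ty": 0,"tz": 0,"turn": 0}])

```text
time_s: 5.62
position: [0.6529, -0.281, 0.3075]
orientation: [[0.032, -0.997, 0.063], [-0.025, 0.062, 0.998], [-0.999, -0.034, -0.023]]
contact_force: [-0.0, 0.6, 0.1]
grip_width: 0.997
```

Call:
jog_arm(plan=[{"tx": 0,"ty": 0,"tz": 0,"turn": 0}])

```text
time_s: 5.75
position: [0.654, -0.2816, 0.3113]
orientation: [[0.038, -0.997, 0.063], [-0.028, 0.062, 0.998], [-0.999, -0.04, -0.025]]
contact_force: [-0.2, 0.3, 1.0]
grip_width: 1.0
```

Call:
jog_arm(plan=[{"tx": 0.06,"ty": 0,"tz": 0,"turn": 0},{"tx": 0.04,"ty": 0,"tz": 0,"turn": 0}])

```text
time_s: 6.0
position: [0.661, -0.2861, 0.2156]
orientation: [[0.049, -0.997, 0.064], [-0.034, 0.062, 0.997], [-0.998, -0.052, -0.031]]
contact_force: [-0.3, -0.6, 0.1]
grip_width: 0.998
```

Call:
jog_arm(plan=[{"tx": 0,"ty": 0,"tz": 0,"turn": 0}])

```text
time_s: 6.12
position: [0.66, -0.2855, 0.2127]
orientation: [[0.044, -0.997, 0.064], [-0.031, 0.062, 0.998], [-0.999, -0.046, -0.028]]
contact_force: [-0.0, 0.5, 0.3]
grip_width: 1.003
```

```bash
python3 plan.py .655 -.2835 .063 86.6
```

```text
t 6.12 pos [ 0.66   -0.2855  0.2127] yaw 86.35 tilt [ 0.0444 -0.0313 -0.9985] F [-0.   0.5  0.3] M [-0.05  0.01 -0.02] grip 1.003 q [-0.51  0.69  0.94 -0.01  1.46 -2.02]
shift [0.1492 0.012  0.0059] turn -0.25
```

Call:
jog_arm(plan=[{"tx": 0,"ty": 0,"tz": 0,"turn": 0},{"tx": 0,"ty": 0,"tz": 0,"turn": 0},{"tx": 0,"ty": 0,"tz": 0,"turn": 0}])

```text
time_s: 6.5
position: [0.6619, -0.2866, 0.2186]
orientation: [[0.052, -0.997, 0.064], [-0.035, 0.062, 0.997], [-0.998, -0.054, -0.032]]
contact_force: [0.2, -0.2, 0.1]
grip_width: 1.0
```

Call:
jog_arm(plan=[{"tx": 0,"ty": 0.05,"tz": 0.025,"turn": 0},{"tx": 0,"ty": 0.05,"tz": 0.025,"turn": 0},{"tx": 0,"ty": 0,"tz": 0,"turn": 0}])

```text
time_s: 6.88
position: [0.5626, -0.229, 0.21]
orientation: [[0.05, -0.997, 0.064], [-0.035, 0.062, 0.997], [-0.998, -0.052, -0.031]]
contact_force: [0.5, -0.1, 0.5]
grip_width: 1.002
```

Call:
jog_arm(plan=[{"tx": 0,"ty": -0.05,"tz": -0.025,"turn": 0},{"tx": 0,"ty": -0.05,"tz": -0.025,"turn": 0},{"tx": 0,"ty": 0,"tz": 0,"turn": 0}])

```text
time_s: 7.25
position: [0.6627, -0.2872, 0.2193]
orientation: [[0.054, -0.996, 0.064], [-0.037, 0.062, 0.997], [-0.998, -0.056, -0.033]]
contact_force: [-1.2, 0.4, -1.0]
grip_width: 1.003
```

```bash
python3 plan.py .655 -.2835 .063 86.6
```

```text
t 7.25 pos [ 0.6627 -0.2872  0.2193] yaw 86.32 tilt [ 0.0541 -0.0368 -0.9979] F [-1.2  0.4 -1. ] M [ 0.03  0.07 -0.  ] grip 1.003 q [-0.51  0.68  0.93 -0.01  1.46 -2.02]
shift [0.1554 0.0167 0.0084] turn -0.28
```

Call:
jog_arm(plan=[{"tx": -0.05,"ty": 0.03,"tz": 0.015,"turn": 0},{"tx": 0,"ty": 0.055,"tz": 0.028,"turn": 0},{"tx": 0,"ty": 0.055,"tz": 0.028,"turn": 0},{"tx": 0,"ty": 0.055,"tz": 0.028,"turn": 0},{"tx": 0,"ty": 0,"tz": 0,"turn": 0}])

```text
time_s: 7.88
position: [0.4683, -0.1725, 0.2568]
orientation: [[0.06, -0.996, 0.065], [-0.04, 0.062, 0.997], [-0.997, -0.062, -0.036]]
contact_force: [1.2, -0.7, 0.6]
grip_width: 1.001
```

```bash
python3 - <<'E'
from h import *
s=r.observe();print(s['time_s'],np.round(s['qpos'],4),np.round(s['position'],4),np.round(s['joint_efforts'],2))
E
```

```text
7.875 [-0.5025  0.2171  1.5713 -0.0064  1.2817 -2.0079] [ 0.4683 -0.1725  0.2568] [ 5.500e-01 -3.880e+01 -2.263e+01 -0.000e+00  6.000e-02  2.000e-02]
```

Call:
jog_arm(plan=[{"tx": 0,"ty": 0,"tz": 0,"turn": 0},{"tx": 0,"ty": 0,"tz": 0,"turn": 0},{"tx": 0,"ty": 0,"tz": 0,"turn": 0}])

```text
time_s: 8.25
position: [0.4719, -0.1747, 0.2599]
orientation: [[0.067, -0.996, 0.065], [-0.044, 0.063, 0.997], [-0.997, -0.069, -0.039]]
contact_force: [-0.7, -0.1, 0.1]
grip_width: 1.004
```

```bash
python3 - <<'E'
from h import *
s=r.observe();print(s['time_s'],np.round(s['qpos'],4),np.round(s['position'],4),np.round(s['joint_efforts'],2))
E
```

```text
8.25 [-0.5029  0.218   1.5623 -0.0065  1.2817 -2.008 ] [ 0.4719 -0.1747  0.2599] [ 7.000e-02 -3.839e+01 -2.581e+01 -3.000e-02 -3.500e-01  0.000e+00]
```

```bash
python3 plan.py .656 -.2845 .20 86.6
```

```text
t 8.25 pos [ 0.4719 -0.1747  0.2599] yaw 86.25 tilt [ 0.0667 -0.0437 -0.9968] F [-0.7 -0.1  0.1] M [0.08 0.03 0.06] grip 1.004 q [-0.5   0.22  1.56 -0.01  1.28 -2.01]
shift [ 0.0767 -0.1861 -0.0951] turn -0.35
```

Call:
jog_arm(plan=[{"tx": 0.021,"ty": -0.0465,"tz": -0.024,"turn": -0.3},{"tx": 0.021,"ty": -0.0465,"tz": -0.024,"turn": 0},{"tx": 0.021,"ty": -0.0465,"tz": -0.024,"turn": 0},{"tx": 0.021,"ty": -0.0465,"tz": -0.024,"turn": 0}])

```text
time_s: 8.75
position: [0.6641, -0.2892, 0.1937]
orientation: [[0.072, -0.996, 0.06], [-0.047, 0.057, 0.997], [-0.996, -0.075, -0.043]]
contact_force: [0.0, -0.5, 1.5]
grip_width: 1.001
```

```bash
python3 plan.py .656 -.2845 .061 86.6
```

```text
t 8.75 pos [ 0.6641 -0.2892  0.1937] yaw 86.55 tilt [ 0.0725 -0.0469 -0.9963] F [ 0.  -0.5  1.5] M [-0.01 -0.02  0.01] grip 1.001 q [-0.51  0.68  1.   -0.01  1.37 -2.03]
shift [0.1314 0.0183 0.0098] turn -0.05
```

Call:
jog_arm(plan=[{"tx": 0.045,"ty": 0.012,"tz": 0.006,"turn": 0},{"tx": 0.045,"ty": 0.006,"tz": 0.003,"turn": 0}])

```text
time_s: 9.0
position: [0.6601, -0.2884, 0.0989]
orientation: [[0.079, -0.995, 0.062], [-0.051, 0.058, 0.997], [-0.996, -0.082, -0.046]]
contact_force: [-0.6, -0.6, -0.2]
grip_width: 1.003
```

```bash
python3 plan.py .656 -.2845 .061 86.6
```

```text
t 9.0 pos [ 0.6601 -0.2884  0.0989] yaw 86.46 tilt [ 0.0795 -0.0511 -0.9955] F [-0.6 -0.6 -0.2] M [0.04 0.06 0.05] grip 1.003 q [-0.52  0.74  1.16 -0.01  1.15 -2.02]
shift [0.0372 0.0074 0.0054] turn -0.14
```

Call:
jog_arm(plan=[{"tx": 0.036,"ty": 0.0085,"tz": 0.006,"turn": 0}])

```text
time_s: 9.12
position: [0.655, -0.2843, 0.0588]
orientation: [[0.078, -0.995, 0.062], [-0.05, 0.058, 0.997], [-0.996, -0.081, -0.046]]
contact_force: [0.2, -0.3, 0.2]
grip_width: 1.0
```

Call:
jog_arm(plan=[{"tx": 0.003,"ty": 0.001,"tz": 0,"turn": 0},{"tx": 0.003,"ty": 0.001,"tz": 0,"turn": 0}], grip=0.01)

```text
time_s: 9.38
position: [0.653, -0.2844, 0.0494]
orientation: [[0.074, -0.995, 0.062], [-0.048, 0.059, 0.997], [-0.996, -0.077, -0.043]]
contact_force: [0.6, -0.1, 0.6]
grip_width: 0.608
```

```bash
python3 plan.py .656 -.2845 .061 86.6; python3 - <<'E'
from h import *
c=cam('scene'); save(c['image'][180:290,130:240],'a4.png',5)
E
```

```text
t 9.38 pos [ 0.653  -0.2844  0.0494] yaw 86.44 tilt [ 0.0739 -0.048  -0.9961] F [ 0.6 -0.1  0.6] M [ 0.02  0.05 -0.01] grip 0.608 q [-0.52  0.78  1.23 -0.01  1.05 -2.02]
shift [-0.0113 -0.0038 -0.0004] turn -0.16
```

View pics/a4.png

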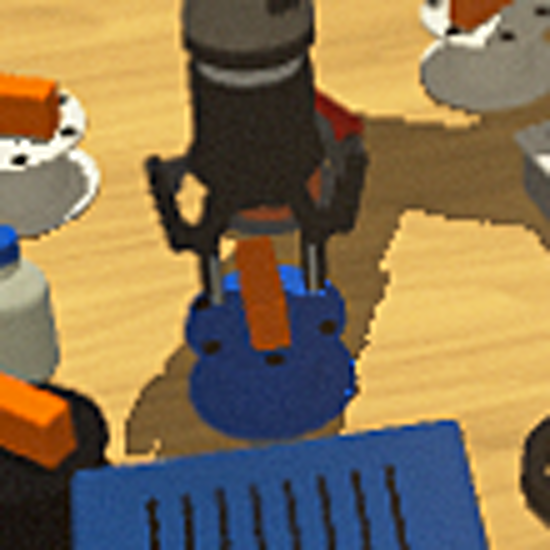

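Call:
jog_arm(plan=[{"tx": -0.011,"ty": -0.003,"tz": 0,"turn": 0}], grip=0.05)

```text
time_s: 9.55
position: [0.6549, -0.2841, 0.0609]
orientation: [[0.073, -0.995, 0.062], [-0.047, 0.059, 0.997], [-0.996, -0.076, -0.043]]
contact_force: [0.2, -0.1, 0.1]
grip_width: 0.586
```

```bash
python3 plan.py .656 -.2845 .062 86.6
```

```text
t 9.55 pos [ 0.6549 -0.2841  0.0609] yaw 86.42 tilt [ 0.0729 -0.0475 -0.9962] F [ 0.2 -0.1  0.1] M [0.03 0.07 0.05] grip 0.586 q [-0.51  0.77  1.21 -0.01  1.07 -2.02]
shift [-0.001  -0.0012 -0.0004] turn -0.18
```

Well placed. Closing on the handle now.

Call:
jog_arm(plan=[{"tx": 0,"ty": 0,"tz": 0,"turn": 0},{"tx": 0.002,"ty": 0,"tz": 0,"turn": 0},{"tx": 0.001,"ty": 0,"tz": 0,"turn": 0}], grip=0.0)

```text
time_s: 9.93
position: [0.6572, -0.2856, 0.0641]
orientation: [[0.08, -0.995, 0.063], [-0.052, 0.059, 0.997], [-0.995, -0.083, -0.047]]
contact_force: [-3.6, 1.2, 5.3]
grip_width: 0.261
```

```bash
python3 plan.py .656 -.2845 .062 86.6
```

```text
t 9.93 pos [ 0.6572 -0.2856  0.0641] yaw 86.41 tilt [ 0.0797 -0.0516 -0.9955] F [-3.6  1.2  5.3] M [0.54 0.54 0.13] grip 0.261 q [-0.51  0.76  1.21 -0.01  1.07 -2.02]
shift [0.002  0.0014 0.0011] turn -0.19
```

Call:
jog_arm(plan=[{"tx": -0.02,"ty": 0,"tz": 0,"turn": 0},{"tx": -0.055,"ty": -0.004,"tz": -0.002,"turn": 0},{"tx": -0.055,"ty": -0.004,"tz": -0.002,"turn": 0},{"tx": -0.055,"ty": -0.004,"tz": -0.002,"turn": 0},{"tx": -0.055,"ty": 0,"tz": 0,"turn": 0}])

```text
time_s: 10.55
position: [0.6468, -0.2777, 0.3037]
orientation: [[0.064, -0.996, 0.062], [-0.042, 0.059, 0.997], [-0.997, -0.067, -0.038]]
contact_force: [0.5, -0.6, -4.4]
grip_width: 0.261
```

```bash
python3 plan.py .578 .145 .30 86.6; python3 - <<'E'
from h import *
c=cam('scene'); save(c['image'][100:290,90:290],'a5.png',4)
E
```

```text
t 10.55 pos [ 0.6468 -0.2777  0.3037] yaw 86.46 tilt [ 0.0641 -0.042  -0.9971] F [ 0.5 -0.6 -4.4] M [-0.04 -0.    0.04] grip 0.261 q [-0.51  0.61  0.83 -0.01  1.62 -2.02]
shift [-0.0184  0.0938  0.4175] turn -0.14
```

View pics/a5.png

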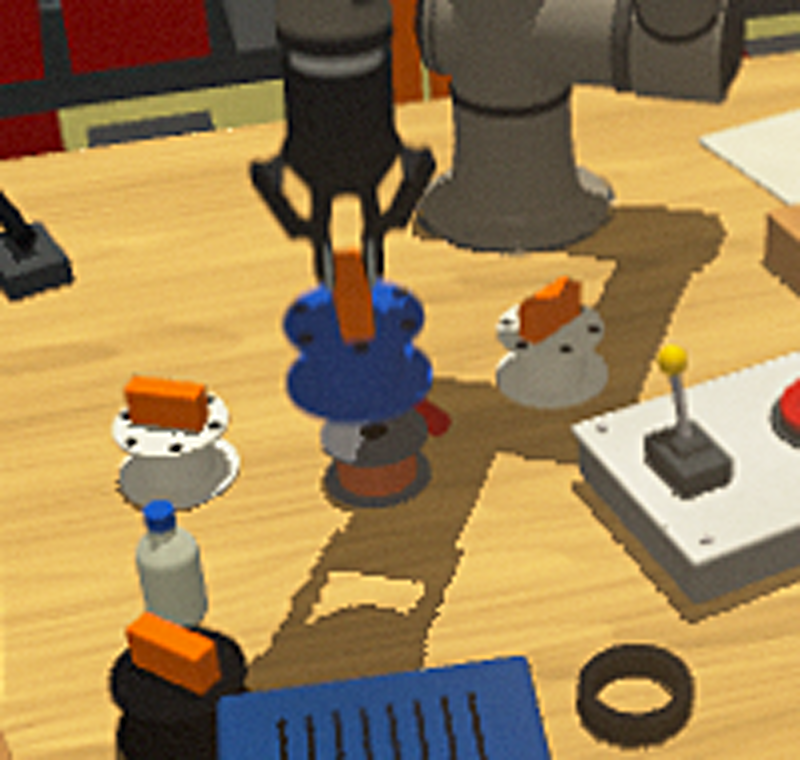

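Call:
jog_arm(plan=[{"tx": 0,"ty": 0,"tz": 0,"turn": 0},{"tx": 0,"ty": 0,"tz": 0,"turn": 0}])

```text
time_s: 10.85
position: [0.6481, -0.278, 0.3149]
orientation: [[0.077, -0.995, 0.062], [-0.049, 0.058, 0.997], [-0.996, -0.08, -0.044]]
contact_force: [0.2, 0.0, -5.4]
grip_width: 0.26
```

Call:
jog_arm(plan=[{"tx": 0,"ty": 0.013,"tz": 0.059,"turn": 0},{"tx": 0,"ty": 0.013,"tz": 0.059,"turn": 0},{"tx": 0,"ty": 0.013,"tz": 0.059,"turn": 0},{"tx": 0,"ty": 0.013,"tz": 0.059,"turn": 0},{"tx": 0,"ty": 0.013,"tz": 0.059,"turn": 0},{"tx": 0,"ty": 0.013,"tz": 0.059,"turn": 0},{"tx": 0,"ty": 0.013,"tz": 0.05,"turn": 0}])

```text
time_s: 11.72
position: [0.5756, 0.1381, 0.2722]
orientation: [[0.048, -0.996, 0.069], [-0.044, 0.067, 0.997], [-0.998, -0.051, -0.041]]
contact_force: [0.8, -0.6, -4.4]
grip_width: 0.26
```

Call:
jog_arm(plan=[{"tx": 0,"ty": 0,"tz": 0,"turn": 0}])

```text
time_s: 11.85
position: [0.5735, 0.1419, 0.2698]
orientation: [[0.043, -0.997, 0.063], [-0.043, 0.061, 0.997], [-0.998, -0.046, -0.041]]
contact_force: [-0.8, -1.7, -4.4]
grip_width: 0.26
```

```bash
python3 plan.py .578 .145 .30 86.6
```

```text
t 11.85 pos [0.5735 0.1419 0.2698] yaw 86.37 tilt [ 0.0433 -0.0433 -0.9981] F [-0.8 -1.7 -4.4] M [ 0.02  0.03 -0.03] grip 0.26 q [ 0.14  0.41  1.26 -0.05  1.43 -1.36]
shift [-0.0301 -0.0057  0.0021] turn -0.23
```

```bash
python3 plan.py .26 -.39 .31 86.6
```

```text
t 11.85 pos [0.5735 0.1419 0.2698] yaw 86.37 tilt [ 0.0433 -0.0433 -0.9981] F [-0.8 -1.7 -4.4] M [ 0.02  0.03 -0.03] grip 0.26 q [ 0.14  0.41  1.26 -0.05  1.43 -1.36]
shift [-0.0307  0.2781 -0.5519] turn -0.23
```

Call:
jog_arm(plan=[{"tx": -0.02,"ty": 0.02,"tz": -0.04,"turn": 0},{"tx": -0.009,"ty": 0.028,"tz": -0.055,"turn": 0},{"tx": -0.006,"ty": 0.028,"tz": -0.055,"turn": 0},{"tx": -0.006,"ty": 0.028,"tz": -0.055,"turn": 0},{"tx": -0.006,"ty": 0.028,"tz": -0.055,"turn": 0},{"tx": -0.006,"ty": 0.028,"tz": -0.055,"turn": 0},{"tx": -0.005,"ty": 0.028,"tz": -0.055,"turn": 0},{"tx": -0.005,"ty": 0.028,"tz": -0.055,"turn": 0},{"tx": -0.004,"ty": 0.028,"tz": -0.055,"turn": 0},{"tx": -0.004,"ty": 0.028,"tz": -0.055,"turn": 0}])

```text
time_s: 13.1
position: [0.2579, -0.3754, 0.3401]
orientation: [[0.02, -0.998, 0.061], [-0.039, 0.06, 0.997], [-0.999, -0.023, -0.038]]
contact_force: [0.8, -1.0, -4.5]
grip_width: 0.264
```

Call:
jog_arm(plan=[{"tx": -0.004,"ty": 0,"tz": 0,"turn": 0}])

```text
time_s: 13.22
position: [0.2543, -0.3784, 0.3423]
orientation: [[0.017, -0.998, 0.068], [-0.037, 0.067, 0.997], [-0.999, -0.02, -0.036]]
contact_force: [0.4, -0.1, -4.3]
grip_width: 0.261
```

```bash
python3 plan.py .577 .145 .26 86.6
```

```text
t 13.22 pos [ 0.2543 -0.3784  0.3423] yaw 86.09 tilt [ 0.0174 -0.0369 -0.9992] F [ 0.4 -0.1 -4.3] M [ 0.06 -0.03 -0.07] grip 0.261 q [-1.15  0.11  1.47  0.    1.52 -2.65]
shift [ 0.0685 -0.285   0.5468] turn -0.51
```

Call:
jog_arm(plan=[{"tx": -0.001,"ty": 0,"tz": 0,"turn": 0},{"tx": -0.001,"ty": 0,"tz": 0,"turn": 0},{"tx": -0.001,"ty": 0,"tz": 0,"turn": 0},{"tx": -0.001,"ty": 0,"tz": 0,"turn": 0},{"tx": -0.001,"ty": 0,"tz": 0,"turn": 0},{"tx": -0.001,"ty": 0,"tz": 0,"turn": 0}])

```text
time_s: 13.98
position: [0.2552, -0.3752, 0.3471]
orientation: [[0.016, -0.998, 0.065], [-0.033, 0.064, 0.997], [-0.999, -0.018, -0.032]]
contact_force: [-0.2, -0.2, -3.8]
grip_width: 0.263
```

```bash
python3 plan.py .577 .145 .26 86.6
```

```text
t 13.97 pos [ 0.2552 -0.3752  0.3471] yaw 86.29 tilt [ 0.0163 -0.0334 -0.9993] F [-0.2 -0.2 -3.8] M [ 0.02  0.01 -0.01] grip 0.263 q [-1.14  0.11  1.46  0.    1.54 -2.65]
shift [ 0.075  -0.2862  0.5425] turn -0.31
```

Call:
jog_arm(plan=[{"tx": 0,"ty": -0.02,"tz": 0.038,"turn": 0},{"tx": 0,"ty": -0.028,"tz": 0.055,"turn": 0},{"tx": 0,"ty": -0.028,"tz": 0.055,"turn": 0},{"tx": 0,"ty": -0.028,"tz": 0.055,"turn": 0},{"tx": 0,"ty": -0.028,"tz": 0.055,"turn": 0},{"tx": 0,"ty": -0.028,"tz": 0.055,"turn": 0},{"tx": 0,"ty": -0.028,"tz": 0.055,"turn": 0},{"tx": 0,"ty": -0.028,"tz": 0.055,"turn": 0},{"tx": 0.005,"ty": -0.028,"tz": 0.055,"turn": 0},{"tx": 0.005,"ty": -0.02,"tz": 0.04,"turn": 0},{"tx": 0,"ty": 0,"tz": 0,"turn": 0}])

```text
time_s: 15.35
position: [0.5597, 0.1334, 0.3245]
orientation: [[0.021, -0.998, 0.067], [-0.036, 0.066, 0.997], [-0.999, -0.024, -0.035]]
contact_force: [0.5, -0.3, -4.8]
grip_width: 0.262
```

```bash
python3 plan.py .577 .145 .26 86.6; python3 - <<'E'
from h import *
c=cam('scene'); save(c['image'][90:260,210:370],'b1.png',4.5)
c=cam('top'); save(c['image'][100:240,130:300],'b2.png',4.5)
E
```

```text
t 15.35 pos [0.5597 0.1334 0.3245] yaw 86.14 tilt [ 0.0215 -0.0363 -0.9991] F [ 0.5 -0.3 -4.8] M [0.02 0.06 0.04] grip 0.262 q [ 0.12  0.38  1.17 -0.04  1.58 -1.38]
shift [ 0.0644 -0.0149  0.015 ] turn -0.46
```

View pics/b1.png

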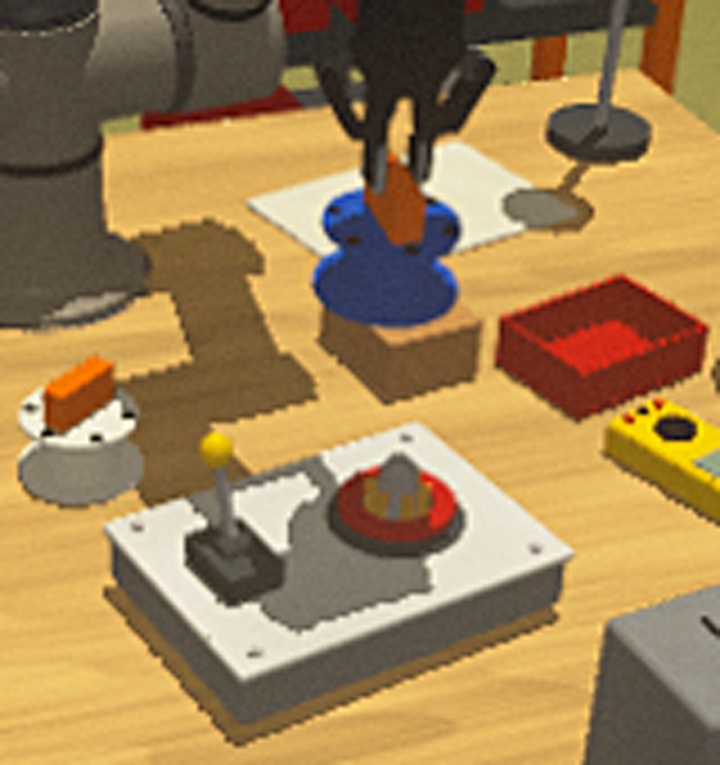

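View pics/b2.png

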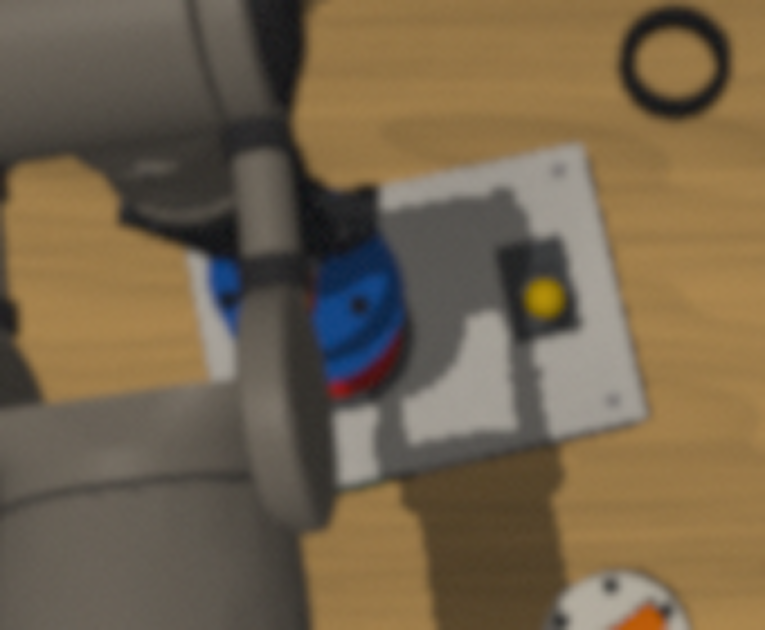

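```bash
python3 - <<'E'
from h import *
s=r.observe();p=np.array(s['position']);c=load('scene');t=load('top')
z=p[2]-.061
hsv=cv2.cvtColor(c['image'],cv2.COLOR_RGB2HSV);m=cv2.inRange(hsv,(108,120,40),(125,255,255));m[:115]=0;m[175:]=0;m[:,:270]=0;m[:,:]*=1;m[:,330:]=0
cn=max(cv2.findContours(m,0,1)[0],key=len).reshape(-1,2)
low=cn[cn[:,1]>150]; print('low',low[:,0].min(),low[:,0].max(),low[:,1].max())
W=onz(c,low+np.array([0,0]),z)[:,:2]
from scipy.optimize import least_squares
f=least_squares(lambda a:np.hypot(*(W-a).T)-.0545,p[:2]);print('foot scene',f.x,f.cost,np.abs(f.fun).max())
hsv=cv2.cvtColor(t['image'],cv2.COLOR_RGB2HSV);m=cv2.inRange(hsv,(105,120,40),(125,255,255));m[:150]=0;m[192:]=0;m[:,:200]=0;m[:,225:]=0
cn=max(cv2.findContours(m,0,1)[0],key=len).reshape(-1,2); 
low=cn[(cn[:,0]>205)&(cn[:,1]>170)];W=onz(t,low,z)[:,:2];print(low.tolist())
f2=least_squares(lambda a:np.hypot(*(W-a).T)-.0545,p[:2]);print('foot top',f2.x,np.abs(f2.fun).max())
print('tcp',p)
E
```

```text
low 280 290 160
foot scene [0.56288213 0.13585726] 0.0002459001212549083 0.011225063038922109
[[206, 183], [207, 183], [208, 182], [209, 182], [210, 181], [211, 180], [212, 179], [213, 179], [214, 178], [215, 177], [215, 176], [216, 175], [216, 174], [217, 173], [218, 172], [219, 171]]
foot top [0.55834565 0.13179841] 0.0020758849668605084
tcp [0.5589803  0.13079976 0.32574864]
```

```bash
python3 - <<'E'
from h import *
from scipy.optimize import least_squares
s=r.observe();p=np.array(s['position']);c=load('scene')
z=p[2]-.061
hsv=cv2.cvtColor(c['image'],cv2.COLOR_RGB2HSV);m=cv2.inRange(hsv,(100,100,25),(130,255,255));m[:130]=0;m[170:]=0;m[:,:275]=0;m[:,320:]=0
ys,xs=np.nonzero(m);print(xs.min(),xs.max(),ys.min(),ys.max())
low=np.array([(x,ys[xs==x].max()) for x in range(xs.min()+1,xs.max())]);
W=onz(c,low+[0,.5],z)[:,:2]
f=least_squares(lambda a:np.hypot(*(W-a).T)-.055,p[:2],loss='soft_l1',f_scale=.001);print('foot',f.x,np.round(np.hypot(*(W-f.x).T)-.055,3))
o,d=ray(c,[295.6,150]);print('ray y at z',onz(c,[295.6,150],z))
E
```

```text
280 311 132 161
foot [0.56337546 0.13009185] [-0.001 -0.    -0.003 -0.002  0.001 -0.001  0.002  0.001 -0.001  0.004
  0.002  0.001  0.001 -0.    -0.001 -0.001 -0.001 -0.001 -0.     0.
  0.001  0.002  0.003 -0.002 -0.     0.002 -0.001  0.001 -0.004 -0.003]
ray y at z [[0.5425657  0.13969245 0.26474864]]
```

Call:
jog_arm(plan=[{"tx": 0.03,"ty": -0.015,"tz": 0.014,"turn": 0},{"tx": 0.045,"ty": 0,"tz": 0,"turn": 0},{"tx": 0.035,"ty": 0,"tz": 0,"turn": 0},{"tx": 0,"ty": 0,"tz": 0,"turn": 0}])

```text
time_s: 15.95
position: [0.578, 0.1348, 0.2167]
orientation: [[0.028, -0.997, 0.076], [-0.038, 0.075, 0.996], [-0.999, -0.031, -0.036]]
contact_force: [-0.1, -0.6, -4.7]
grip_width: 0.261
```

```bash
python3 plan.py .577 .1445 .175 86.6; python3 - <<'E'
from h import *
c=cam('scene'); save(c['image'][120:260,230:350],'b3.png',5)
c=cam('top'); save(c['image'][130:230,160:270],'b4.png',5)
E
```

```text
t 15.95 pos [0.578  0.1348 0.2167] yaw 85.63 tilt [ 0.0278 -0.0383 -0.9989] F [-0.1 -0.6 -4.7] M [ 0.09  0.07 -0.05] grip 0.261 q [ 0.12  0.45  1.33 -0.04  1.33 -1.36]
shift [0.0413 0.003  0.0111] turn -0.97
```

View pics/b3.png

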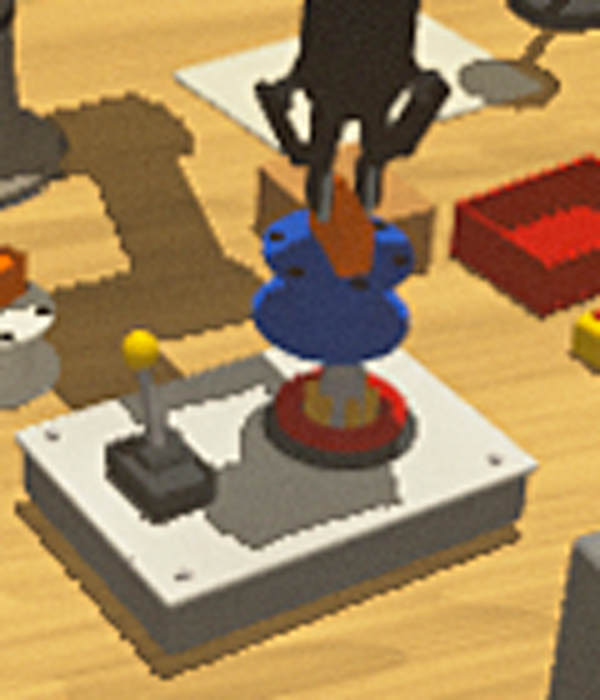

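View pics/b4.png

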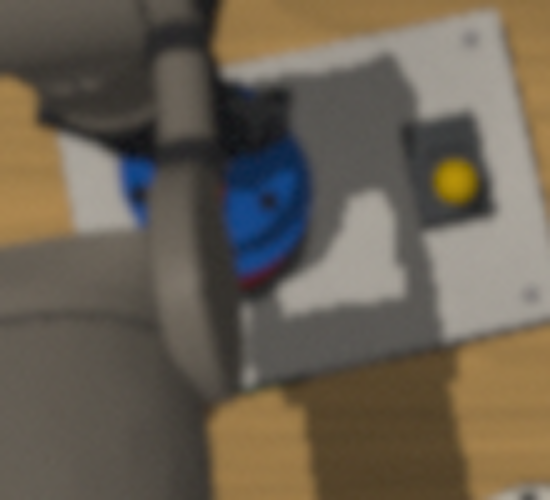

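```bash
cat > foot.py <<'E'
from h import *
from scipy.optimize import least_squares
s=r.observe();p=np.array(s['position']);c=load('scene');t=load('top')
z=p[2]-.061
def fit(c,low,z):
    W=onz(c,low,z)[:,:2]; f=least_squares(lambda a:np.hypot(*(W-a).T)-.055,p[:2],loss='soft_l1',f_scale=.001); return f.x.round(4),np.abs(f.fun).max().round(4)
pr=proj(c,[p[0],p[1],z])[0]; x0,y0=map(int,pr)
hsv=cv2.cvtColor(c['image'],cv2.COLOR_RGB2HSV);m=cv2.inRange(hsv,(100,100,25),(130,255,255));k=np.zeros_like(m);k[y0-20:y0+25,x0-25:x0+26]=1;m*=k
ys,xs=np.nonzero(m)
low=np.array([(x,ys[xs==x].max()+.5) for x in range(xs.min()+1,xs.max())]); print('scene',fit(c,low,z),'mid col',(xs.min()+xs.max())/2,'axis col at underside height',proj(c,[.5775,.145,z]))
pt=proj(t,[p[0],p[1],z])[0]; x0,y0=map(int,pt)
hsv=cv2.cvtColor(t['image'],cv2.COLOR_RGB2HSV);m=cv2.inRange(hsv,(105,110,40),(125,255,255));k=np.zeros_like(m);k[y0:y0+30,x0:x0+30]=1;m*=k
ys,xs=np.nonzero(m)
low=np.array([(xs[ys==y].max()+.5,y) for y in range(ys.min()+3,ys.max()-1)]); print('top',fit(t,low,z),len(low)); print('tcp',p)
E
python3 foot.py
```

```text
scene (array([0.5856, 0.1302]), np.float64(0.0051)) mid col 296.0 axis col at underside height [[299.1286611  181.10692692]]
top (array([0.5726, 0.1365]), np.float64(0.0021)) 14
tcp [0.58019027 0.13538648 0.22037739]
```

```bash
python3 - <<'E'
from h import *
c=load('scene');R=np.array(c['R']);print(R[0]); p=np.array([.5775,.145,.159]);d=np.linalg.norm(R@p+c['t']);print(d/K(c)[0,0]*3.1)
E
python3 plan.py .582 .1445 .175 86.6
```

```text
[0.31761767 0.94815356 0.011128  ]
0.010782510240545705
t 16.05 pos [0.5802 0.1354 0.2204] yaw 85.64 tilt [ 0.0351 -0.0373 -0.9987] F [-0.1  0.8 -3.4] M [-0.01 -0.01 -0.03] grip 0.263 q [ 0.12  0.45  1.33 -0.04  1.33 -1.36]
shift [0.045  0.0006 0.0108] turn -0.96
```

Call:
jog_arm(plan=[{"tx": 0.012,"ty": -0.002,"tz": 0.01,"turn": 0},{"tx": 0.015,"ty": 0,"tz": 0.001,"turn": 0},{"tx": 0.01,"ty": 0,"tz": 0,"turn": 0}])

```text
time_s: 16.42
position: [0.5868, 0.1456, 0.1858]
orientation: [[0.044, -0.996, 0.077], [-0.036, 0.075, 0.997], [-0.998, -0.046, -0.033]]
contact_force: [-0.2, -0.4, -3.7]
grip_width: 0.261
```

```bash
python3 plan.py .583 .1455 .16 86.6;python3 - <<'E'
from h import *
c=cam('scene'); save(c['image'][120:240,240:350],'b5.png',6)
c=cam('top')
E
python3 foot.py
```

```text
t 16.43 pos [0.5868 0.1456 0.1858] yaw 85.61 tilt [ 0.0437 -0.0361 -0.9984] F [-0.2 -0.4 -3.7] M [-0.01  0.08 -0.02] grip 0.261 q [ 0.14  0.49  1.37 -0.04  1.25 -1.34]
shift [0.0256 0.005  0.0004] turn -0.99
scene (array([0.5875, 0.1436]), np.float64(0.003)) mid col 299.0 axis col at underside height [[298.49242385 189.55253054]]
top (array([0.5862, 0.1436]), np.float64(0.002)) 13
tcp [0.58619817 0.14539073 0.18501645]
```

View pics/b5.png

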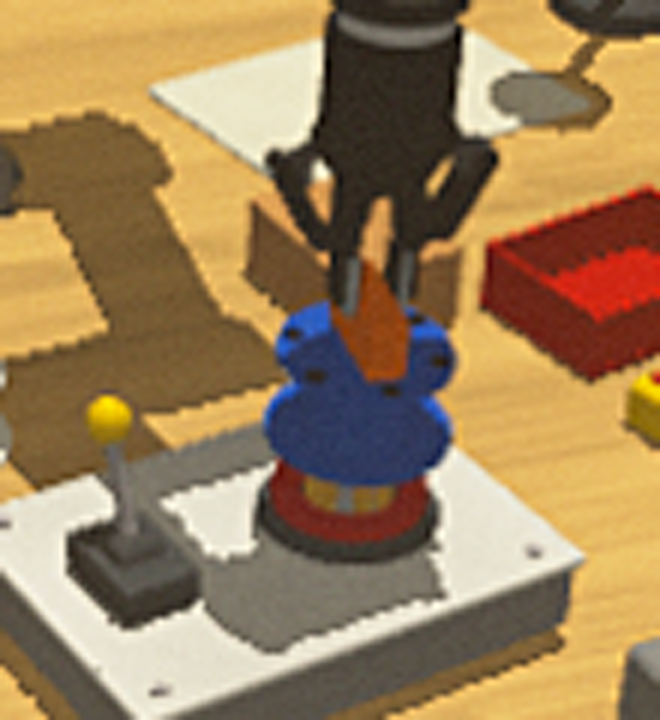

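Call:
jog_arm(plan=[{"tx": 0.003,"ty": 0.0085,"tz": 0.001,"turn": 0},{"tx": 0.014,"ty": 0.0015,"tz": 0,"turn": 0}])

```text
time_s: 16.77
position: [0.5773, 0.1468, 0.1681]
orientation: [[0.044, -0.996, 0.077], [-0.036, 0.075, 0.997], [-0.998, -0.047, -0.033]]
contact_force: [0.7, 0.3, -4.4]
grip_width: 0.262
```

```bash
python3 plan.py .578 .1465 .155 86.6;python3 - <<'E'
from h import *
c=cam('scene');  c=cam('top')
E
python3 foot.py
```

```text
t 16.77 pos [0.5773 0.1468 0.1681] yaw 85.59 tilt [ 0.0441 -0.036  -0.9984] F [ 0.7  0.3 -4.4] M [ 0.06 -0.18  0.04] grip 0.262 q [ 0.14  0.49  1.42 -0.05  1.2  -1.33]
shift [ 0.0131 -0.0001  0.0002] turn -1.01
scene (array([0.5753, 0.1467]), np.float64(0.0027)) mid col 298.0 axis col at underside height [[298.15733867 193.97931939]]
top (array([0.572 , 0.1467]), np.float64(0.0021)) 13
tcp [0.57689494 0.14635419 0.16612057]
```

Call:
jog_arm(plan=[{"tx": 0.006,"ty": -0.003,"tz": -0.0005,"turn": 0},{"tx": 0.006,"ty": 0,"tz": 0,"turn": 0}])

```text
time_s: 17.12
position: [0.582, 0.1454, 0.1575]
orientation: [[0.046, -0.996, 0.077], [-0.036, 0.075, 0.997], [-0.998, -0.049, -0.032]]
contact_force: [-9.1, -0.0, 35.4]
grip_width: 0.257
```

```bash
python3 plan.py .578 .1455 .155 86.6
```

```text
t 17.12 pos [0.582  0.1454 0.1575] yaw 85.58 tilt [ 0.0462 -0.0359 -0.9983] F [-9.1 -0.  35.4] M [-0.28  1.76 -0.01] grip 0.257 q [ 0.14  0.5   1.43 -0.05  1.17 -1.34]
shift [ 0.0023  0.0041 -0.0001] turn -1.02
```

Call:
jog_arm(plan=[{"tx": 0.002,"ty": 0.003,"tz": 0,"turn": 4},{"tx": 0.003,"ty": 0,"tz": 0,"turn": 4},{"tx": 0.003,"ty": 0,"tz": 0,"turn": 4}])

```text
time_s: 17.5
position: [0.5805, 0.1448, 0.1545]
orientation: [[0.052, -0.956, 0.288], [-0.037, 0.286, 0.957], [-0.998, -0.06, -0.02]]
contact_force: [-4.0, 0.6, -3.4]
grip_width: 0.257
```

```bash
python3 plan.py .578 .1455 .155 86.6
```

```text
t 17.5 pos [0.5805 0.1448 0.1545] yaw 73.26 tilt [ 0.0519 -0.0365 -0.998 ] F [-4.   0.6 -3.4] M [ 0.28  0.85 -0.04] grip 0.257 q [ 0.14  0.5   1.44 -0.05  1.16 -1.12]
shift [-0.0006  0.0026 -0.    ] turn -13.34
```

Call:
jog_arm(plan=[{"tx": 0.005,"ty": 0.002,"tz": 0,"turn": 4},{"tx": 0.005,"ty": 0,"tz": 0,"turn": 4}])

```text
time_s: 17.75
position: [0.5785, 0.1448, 0.1441]
orientation: [[0.05, -0.905, 0.423], [-0.037, 0.421, 0.906], [-0.998, -0.061, -0.012]]
contact_force: [-3.0, 0.5, 3.0]
grip_width: 0.266
```

```bash
python3 plan.py .578 .1455 .155 86.6
```

```text
t 17.75 pos [0.5785 0.1448 0.1441] yaw 65.0 tilt [ 0.0504 -0.0366 -0.9981] F [-3.   0.5  3. ] M [-0.07  0.61  0.25] grip 0.266 q [ 0.14  0.51  1.46 -0.05  1.13 -0.97]
shift [-0.0109  0.0001  0.0002] turn -21.6
```

Call:
jog_arm(plan=[{"tx": 0.006,"ty": 0,"tz": 0,"turn": 0},{"tx": 0.006,"ty": 0,"tz": 0,"turn": 0}])

```text
time_s: 18.0
position: [0.5788, 0.145, 0.1372]
orientation: [[0.052, -0.905, 0.421], [-0.036, 0.42, 0.907], [-0.998, -0.063, -0.01]]
contact_force: [-11.9, 0.7, 21.6]
grip_width: 0.258
```

```bash
python3 plan.py .578 .1455 .131 86.6; python3 - <<'E'
from h import *
c=cam('scene'); save(c['image'][120:240,240:350],'b6.png',6)
E
```

```text
t 18.0 pos [0.5788 0.145  0.1372] yaw 65.07 tilt [ 0.0524 -0.0358 -0.998 ] F [-11.9   0.7  21.6] M [-0.33  2.13  0.05] grip 0.258 q [ 0.14  0.51  1.47 -0.05  1.12 -0.97]
shift [0.0062 0.0013 0.0002] turn -21.53
```

View pics/b6.png

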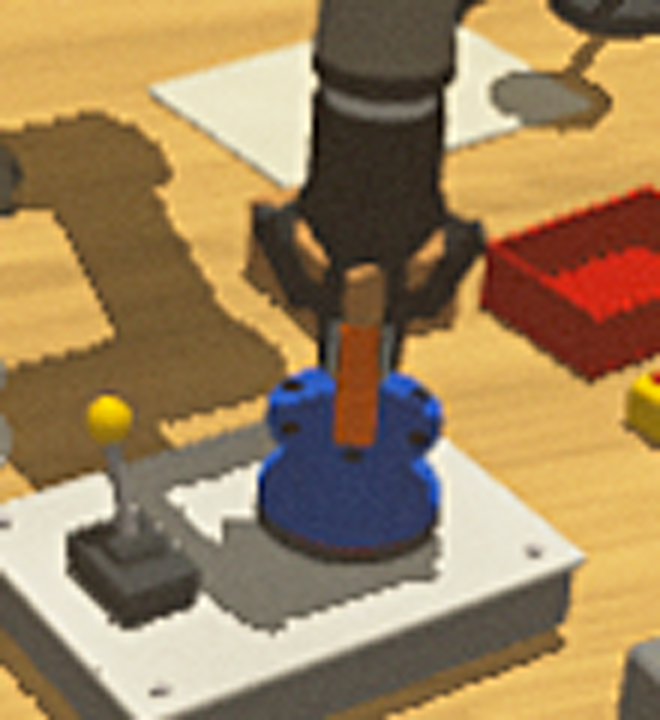

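Call:
jog_arm(plan=[{"tx": 0.008,"ty": 0.001,"tz": 0,"turn": 0},{"tx": 0.008,"ty": 0,"tz": 0,"turn": 0}])

```text
time_s: 18.3
position: [0.5781, 0.1459, 0.1337]
orientation: [[0.059, -0.906, 0.419], [-0.035, 0.417, 0.908], [-0.998, -0.068, -0.007]]
contact_force: [-26.6, -2.3, 47.6]
grip_width: 0.261
```

```bash
python3 plan.py .578 .1455 .131 86.6
```

```text
t 18.3 pos [0.5781 0.1459 0.1337] yaw 65.24 tilt [ 0.0589 -0.035  -0.9977] F [-26.6  -2.3  47.6] M [-0.4   3.77 -0.09] grip 0.261 q [ 0.14  0.51  1.48 -0.05  1.1  -0.97]
shift [ 0.0027  0.0001 -0.0003] turn -21.36
```

Call:
jog_arm(plan=[{"tx": 0.007,"ty": 0.0035,"tz": -0.001,"turn": 0},{"tx": 0.008,"ty": 0.003,"tz": -0.001,"turn": 0}])

```text
time_s: 18.55
position: [0.578, 0.1462, 0.1335]
orientation: [[0.082, -0.906, 0.415], [-0.035, 0.414, 0.91], [-0.996, -0.089, 0.002]]
contact_force: [-14.7, -4.1, 46.3]
grip_width: 0.258
```

```bash
python3 plan.py .578 .1455 .131 86.6
```

```text
t 18.55 pos [0.578  0.1462 0.1335] yaw 65.46 tilt [ 0.0816 -0.035  -0.996 ] F [-14.7  -4.1  46.3] M [-1.09  2.06  0.13] grip 0.258 q [ 0.15  0.5   1.5  -0.05  1.06 -0.97]
shift [ 0.0025 -0.0001 -0.0006] turn -21.14
```

Call:
jog_arm(plan=[{"tx": -0.003,"ty": 0,"tz": 0,"turn": 0},{"tx": -0.003,"ty": 0,"tz": 0,"turn": 0}], grip=0.06)

```text
time_s: 18.8
position: [0.5791, 0.1464, 0.143]
orientation: [[0.088, -0.906, 0.414], [-0.034, 0.413, 0.91], [-0.996, -0.095, 0.005]]
contact_force: [0.3, 0.5, -0.2]
grip_width: 0.679
```

```bash
python3 plan.py .578 .1455 .22 86.6
```

```text
t 18.8 pos [0.5791 0.1464 0.143 ] yaw 65.53 tilt [ 0.0883 -0.0343 -0.9955] F [ 0.3  0.5 -0.2] M [-0.03  0.04  0.04] grip 0.679 q [ 0.15  0.49  1.49 -0.05  1.08 -0.97]
shift [-0.0767 -0.0066 -0.0009] turn -21.07
```

Call:
jog_arm(plan=[{"tx": -0.06,"ty": 0,"tz": 0,"turn": 0},{"tx": -0.01,"ty": 0,"tz": 0,"turn": 0}], grip=0.0)

```text
time_s: 19.05
position: [0.573, 0.1487, 0.2131]
orientation: [[0.086, -0.906, 0.414], [-0.034, 0.413, 0.91], [-0.996, -0.093, 0.004]]
contact_force: [-0.3, 0.3, -1.0]
grip_width: 0.283
```

```bash
python3 plan.py .578 .1455 .19 86.6; python3 - <<'E'
from h import *
c=cam('scene'); save(c['image'][150:240,240:350],'b7.png',7)
E
```

```text
t 19.05 pos [0.573  0.1487 0.2131] yaw 65.54 tilt [ 0.0861 -0.0345 -0.9957] F [-0.3  0.3 -1. ] M [0.04 0.05 0.03] grip 0.283 q [ 0.15  0.42  1.4  -0.05  1.24 -0.98]
shift [ 0.0236 -0.0037 -0.001 ] turn -21.06
```

View pics/b7.png

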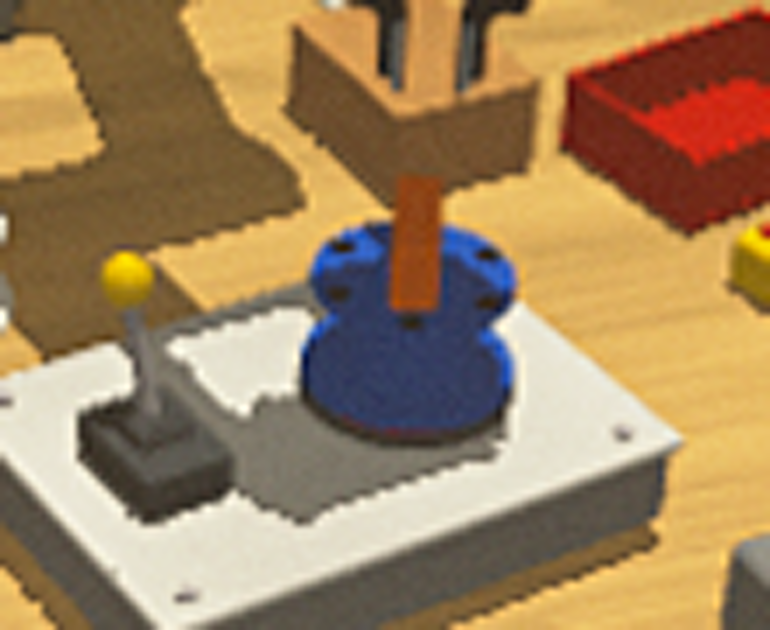

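Call:
jog_arm(plan=[{"tx": 0.018,"ty": -0.003,"tz": -0.001,"turn": 0},{"tx": 0.016,"ty": 0.001,"tz": 0,"turn": 0}], grip=0.0)

```text
time_s: 19.35
position: [0.5763, 0.1452, 0.1742]
orientation: [[0.081, -0.907, 0.414], [-0.035, 0.412, 0.91], [-0.996, -0.089, 0.002]]
contact_force: [0.3, -0.7, 0.5]
grip_width: 0.002
```

```bash
python3 plan.py .577 .1455 .166 86.6
```

```text
t 19.35 pos [0.5763 0.1452 0.1742] yaw 65.55 tilt [ 0.0812 -0.0353 -0.9961] F [ 0.3 -0.7  0.5] M [0.03 0.05 0.02] grip 0.002 q [ 0.14  0.46  1.45 -0.05  1.16 -0.98]
shift [0.0083 0.0002 0.0006] turn -21.05
```

Call:
jog_arm(plan=[{"tx": 0.006,"ty": 0.001,"tz": 0,"turn": 0}])

```text
time_s: 19.48
position: [0.5745, 0.1449, 0.1644]
orientation: [[0.076, -0.907, 0.414], [-0.036, 0.413, 0.91], [-0.996, -0.084, -0.001]]
contact_force: [0.4, -0.7, -0.5]
grip_width: 0.0
```

Call:
jog_arm(plan=[{"tx": 0.006,"ty": 0.001,"tz": 0,"turn": 0}])

```text
time_s: 19.6
position: [0.5736, 0.1448, 0.1564]
orientation: [[0.073, -0.907, 0.414], [-0.036, 0.413, 0.91], [-0.997, -0.082, -0.003]]
contact_force: [0.6, -0.1, -0.5]
grip_width: -0.001
```

```bash
python3 - <<'E'
from h import *
c=cam('scene'); im=c['image'].copy()
s=r.observe();print(s['position'],s['contact_force'],proj(c,s['position']),proj(c,[.5775,.145,.166]))
save(im[130:240,240:350],'b8.png',7)
E
```

```text
[0.57289218 0.14478671 0.15546741] [ 0.09882337 -1.04618608 -0.22028063] [[298.48455234 181.37045506]] [[299.24915603 179.50142611]]
```

View pics/b8.png

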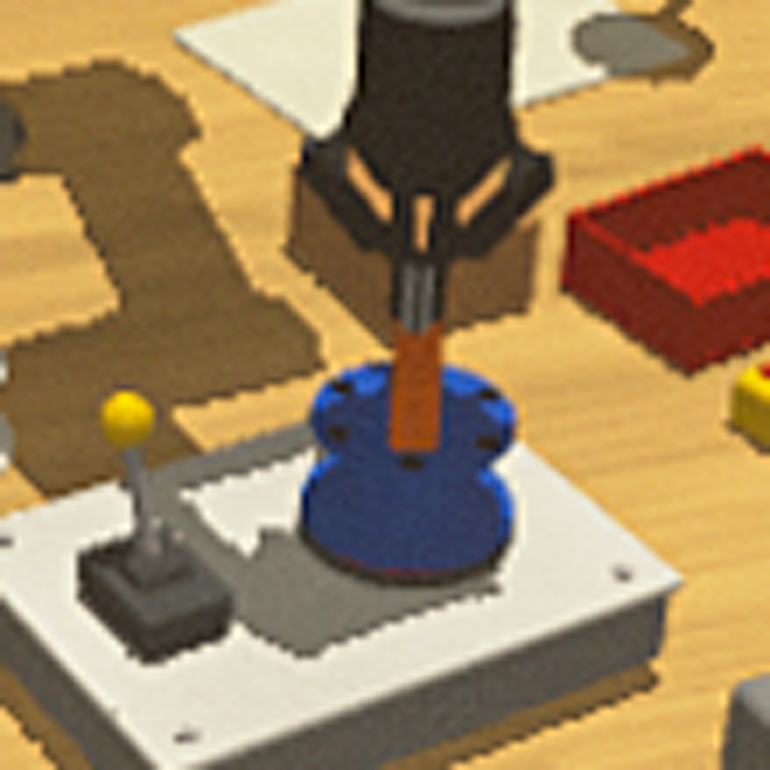

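```bash
python3 - <<'E'
from h import *
c=load('scene')
for ang in (-24.5,):
  u=np.array([np.cos(np.radians(ang)),np.sin(np.radians(ang)),0]);v=np.array([-u[1],u[0],0])
  for base in (.070,.078):
    o=np.array([.5775,.145,base])
    P=[o+u*a*.035+v*b*.012+[0,0,h] for a,b,h in((-1,-1,.096),(-1,1,.096),(1,-1,.096),(1,1,.096),(1,-1,.058),(1,1,.058))]
    print(base,((proj(c,P)-[240,130])*7).round(0).tolist())
    th=np.linspace(0,2*np.pi,73);ring=np.c_[o[0]+.055*np.cos(th),o[1]+.055*np.sin(th),0*th+base]
    q=(proj(c,ring)-[240,130])*7;print('ring',q.min(0),q.max(0))
E
```

```text
0.07 [[393.0, 308.0], [440.0, 311.0], [388.0, 384.0], [438.0, 387.0], [384.0, 448.0], [432.0, 451.0]]
ring [295.27574263 443.31269334] [510.48169249 568.94096221]
0.078 [[394.0, 294.0], [441.0, 297.0], [389.0, 370.0], [439.0, 373.0], [385.0, 435.0], [433.0, 438.0]]
ring [295.94384214 430.74983132] [511.7598789  556.01430792]
```

Call:
jog_arm(plan=[{"tx": 0.006,"ty": -0.002,"tz": 0,"turn": 0}])

```text
time_s: 19.77
position: [0.5754, 0.1438, 0.1495]
orientation: [[0.072, -0.907, 0.414], [-0.037, 0.413, 0.91], [-0.997, -0.081, -0.004]]
contact_force: [-1.1, 0.2, -0.2]
grip_width: -0.001
```

Call:
jog_arm(plan=[{"tx": 0.005,"ty": 0,"tz": 0,"turn": 0}])

```text
time_s: 19.9
position: [0.5763, 0.1436, 0.1458]
orientation: [[0.074, -0.907, 0.414], [-0.036, 0.413, 0.91], [-0.997, -0.082, -0.003]]
contact_force: [-12.2, -1.2, 30.8]
grip_width: 0.003
```

Call:
jog_arm(plan=[{"tx": 0.007,"ty": 0.002,"tz": -0.001,"turn": 0}])

```text
time_s: 20.02
position: [0.5768, 0.1436, 0.1454]
orientation: [[0.082, -0.907, 0.414], [-0.036, 0.412, 0.91], [-0.996, -0.09, 0.002]]
contact_force: [-18.8, -1.5, 61.3]
grip_width: -0.003
```

```bash
python3 - <<'E'
from h import *
c=cam('scene'); save(c['image'][130:240,240:350],'b9.png',7)
E
python3 plan.py .577 .1455 .166 86.6
```

```text
t 20.07 pos [0.5766 0.1436 0.1456] yaw 65.55 tilt [ 0.0828 -0.0356 -0.9959] F [-13.1  -2.3  36.8] M [-0.35  1.93 -0.08] grip 0.005 q [ 0.14  0.48  1.49 -0.05  1.09 -0.98]
shift [-0.0203 -0.0015  0.0019] turn -21.05
```

View pics/b9.png

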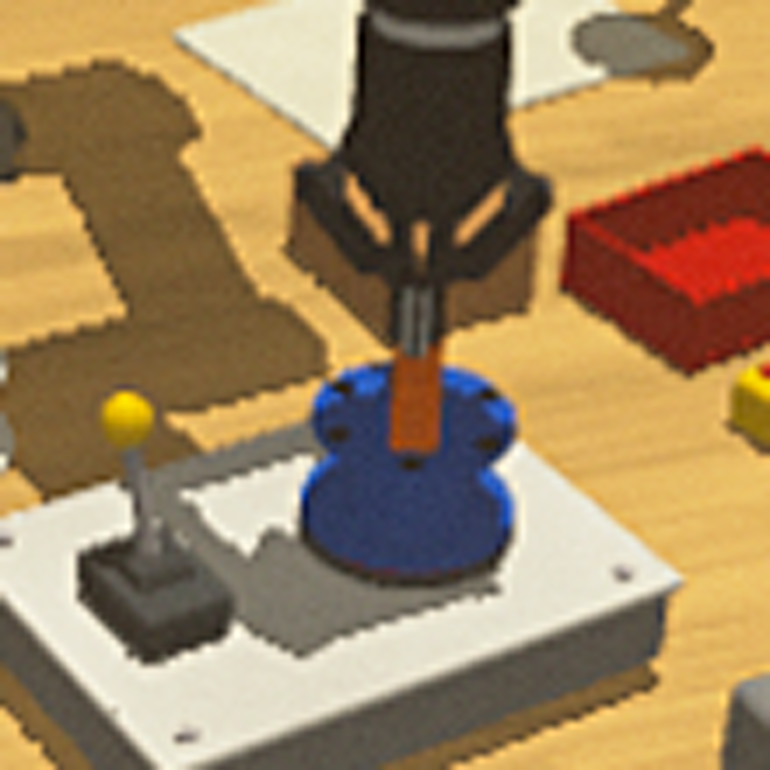

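The reel is fully home: it stays put under 61 N, and its edges match the projected home position (handle end predicted at rows 448–451, seen at 452; the unpressed case would be 436). Now the lever.

Call:
jog_arm(plan=[{"tx": -0.03,"ty": 0,"tz": 0,"turn": 0},{"tx": -0.04,"ty": 0,"tz": 0,"turn": -6}])

```text
time_s: 20.32
position: [0.5698, 0.1459, 0.2164]
orientation: [[0.081, -0.946, 0.315], [-0.036, 0.313, 0.949], [-0.996, -0.088, -0.009]]
contact_force: [0.4, -0.4, 1.0]
grip_width: -0.0
```

```bash
python3 plan.py .540 -.016 .215 100
```

```text
t 20.32 pos [0.5698 0.1459 0.2164] yaw 71.65 tilt [ 0.0812 -0.0359 -0.9961] F [ 0.4 -0.4  1. ] M [0.03 0.04 0.05] grip -0.0 q [ 0.15  0.41  1.4  -0.05  1.25 -1.09]
shift [ 0.0048 -0.0224 -0.163 ] turn -28.35
```

Call:
jog_arm(plan=[{"tx": 0,"ty": -0.006,"tz": -0.054,"turn": 0},{"tx": 0,"ty": -0.006,"tz": -0.054,"turn": 0},{"tx": 0,"ty": -0.006,"tz": -0.052,"turn": 0},{"tx": 0,"ty": 0,"tz": 0,"turn": -9},{"tx": 0,"ty": 0,"tz": 0,"turn": -9},{"tx": 0,"ty": 0,"tz": 0,"turn": -9}])

```text
time_s: 21.08
position: [0.539, -0.0168, 0.225]
orientation: [[0.096, -0.982, -0.164], [-0.037, -0.168, 0.985], [-0.995, -0.088, -0.052]]
contact_force: [-0.6, 0.2, 0.1]
grip_width: -0.001
```

```bash
python3 plan.py .540 -.016 .130 100
```

```text
t 21.07 pos [ 0.539  -0.0168  0.225 ] yaw 99.43 tilt [ 0.0959 -0.0367 -0.9947] F [-0.6  0.2  0.1] M [0.03 0.01 0.01] grip -0.001 q [-0.16  0.3   1.55 -0.02  1.19 -1.89]
shift [0.0946 0.0073 0.0055] turn -0.57
```

Call:
jog_arm(plan=[{"tx": 0.035,"ty": 0.006,"tz": 0.003,"turn": 0},{"tx": 0.032,"ty": 0.003,"tz": 0.002,"turn": 0},{"tx": 0.022,"ty": 0.002,"tz": 0,"turn": 0}])

```text
time_s: 21.45
position: [0.5383, -0.0177, 0.1359]
orientation: [[0.104, -0.981, -0.165], [-0.038, -0.17, 0.985], [-0.994, -0.096, -0.055]]
contact_force: [0.3, 0.1, 0.8]
grip_width: 0.001
```

```bash
python3 plan.py .545 -.0151 .130 100; python3 - <<'E'
from h import *
c=cam('scene'); save(c['image'][130:240,220:330],'c1.png',6)
E
```

```text
t 21.45 pos [ 0.5383 -0.0177  0.1359] yaw 99.51 tilt [ 0.1042 -0.0382 -0.9938] F [0.3 0.1 0.8] M [-0.    0.05  0.02] grip 0.001 q [-0.16  0.38  1.7  -0.03  0.95 -1.89]
shift [ 0.0064 -0.0064  0.0017] turn -0.49
```

View pics/c1.png

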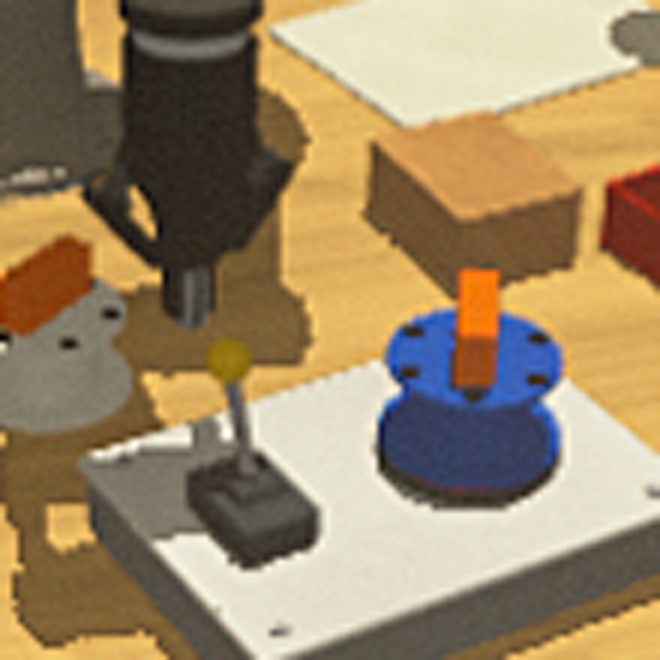

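Call:
jog_arm(plan=[{"tx": 0.014,"ty": -0.008,"tz": 0.001,"turn": 0},{"tx": 0.005,"ty": -0.016,"tz": 0.001,"turn": 0},{"tx": 0.004,"ty": -0.018,"tz": 0.001,"turn": 0}])

```text
time_s: 21.88
position: [0.582, -0.0083, 0.1141]
orientation: [[0.101, -0.981, -0.164], [-0.038, -0.169, 0.985], [-0.994, -0.093, -0.054]]
contact_force: [-0.9, 0.2, 0.9]
grip_width: 0.003
```

```bash
python3 plan.py .6205 -.0003 .125 100; python3 - <<'E'
from h import *
c=cam('scene'); save(c['image'][130:240,220:330],'c2.png',6)
E
```

```text
t 21.88 pos [ 0.582  -0.0083  0.1141] yaw 99.47 tilt [ 0.1012 -0.0379 -0.9941] F [-0.9  0.2  0.9] M [0.02 0.23 0.03] grip 0.003 q [-0.13  0.48  1.6  -0.03  0.96 -1.85]
shift [-0.0073 -0.0402  0.001 ] turn -0.53
```

View pics/c2.png

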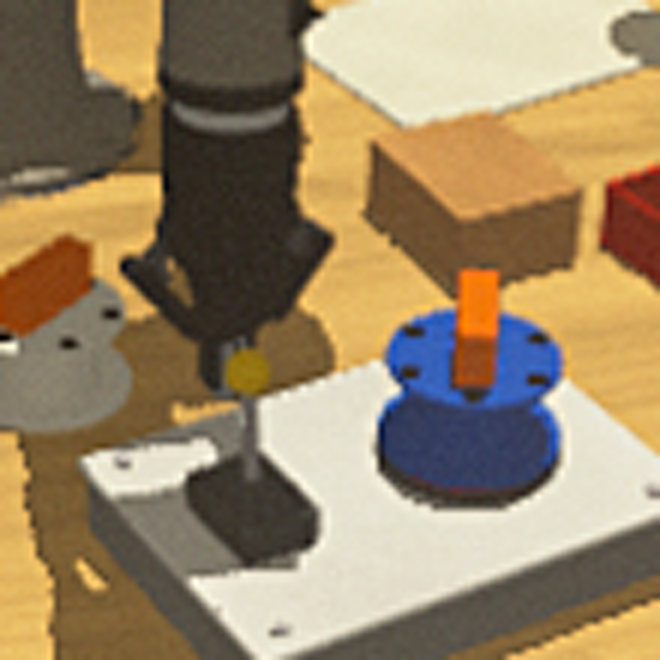

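Call:
jog_arm(plan=[{"tx": 0.001,"ty": -0.016,"tz": 0.004,"turn": 0},{"tx": 0.003,"ty": -0.018,"tz": 0.002,"turn": 0}])

```text
time_s: 22.18
position: [0.6177, 0.0035, 0.1131]
orientation: [[0.103, -0.981, -0.164], [-0.038, -0.169, 0.985], [-0.994, -0.095, -0.055]]
contact_force: [-1.2, -0.1, 0.3]
grip_width: -0.003
```

```bash
python3 plan.py .6205 -.0003 .125 100; python3 - <<'E'
from h import *
c=cam('scene'); save(c['image'][130:240,220:330],'c3.png',6)
E
```

```text
t 22.18 pos [0.6177 0.0035 0.1131] yaw 99.46 tilt [ 0.1032 -0.0383 -0.9939] F [-1.2 -0.1  0.3] M [-0.03  0.27 -0.07] grip -0.003 q [-0.1   0.54  1.5  -0.03  1.   -1.83]
shift [-0.0114 -0.0032 -0.0048] turn -0.54
```

View pics/c3.png

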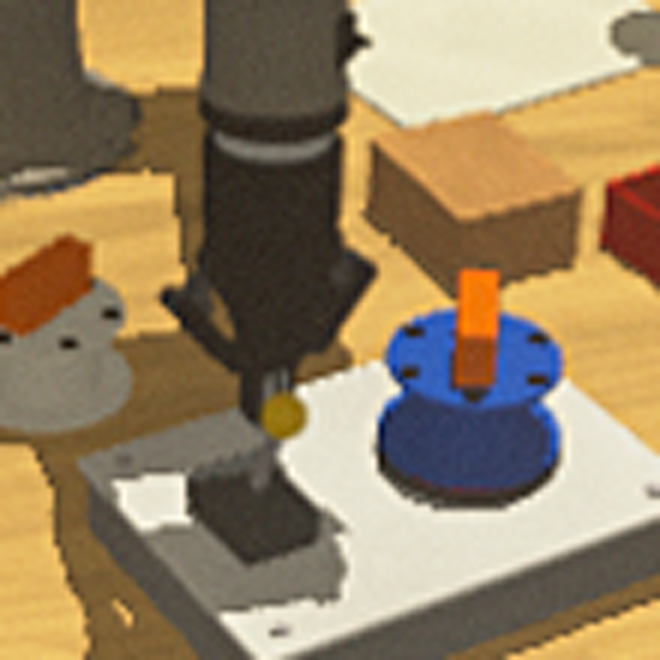

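Call:
jog_arm(plan=[{"tx": 0.002,"ty": -0.012,"tz": 0,"turn": 0}])

```text
time_s: 22.35
position: [0.6249, 0.0049, 0.1113]
orientation: [[0.089, -0.982, -0.166], [-0.04, -0.17, 0.985], [-0.995, -0.081, -0.054]]
contact_force: [-54.9, -10.3, 37.4]
grip_width: -0.003
```

Call:
jog_arm(plan=[{"tx": 0.002,"ty": -0.01,"tz": 0,"turn": 0}])

```text
time_s: 22.48
position: [0.6245, 0.0047, 0.111]
orientation: [[0.066, -0.984, -0.167], [-0.044, -0.17, 0.984], [-0.997, -0.057, -0.054]]
contact_force: [-53.9, -8.4, 45.9]
grip_width: 0.001
```

```bash
python3 - <<'E'
from h import *
c=cam('scene'); print(((proj(c,[[.6445,.0045,.152],[.6407,.0037,.1535]])-[220,130])*6));save(c['image'][130:240,220:330],'c4.png',6)
E
python3 plan.py .6205 -.0003 .125 100
```

```text
[[284.31970848 424.2054497 ]
 [280.67048756 418.36916829]]
t 22.52 pos [0.6242 0.0047 0.1112] yaw 99.62 tilt [ 0.0645 -0.0437 -0.997 ] F [-47.2  -7.8  36.4] M [-1.54  7.1  -0.5 ] grip -0.005 q [-0.09  0.57  1.44 -0.04  1.06 -1.82]
shift [-0.0138  0.0038 -0.0051] turn -0.38
```

View pics/c4.png

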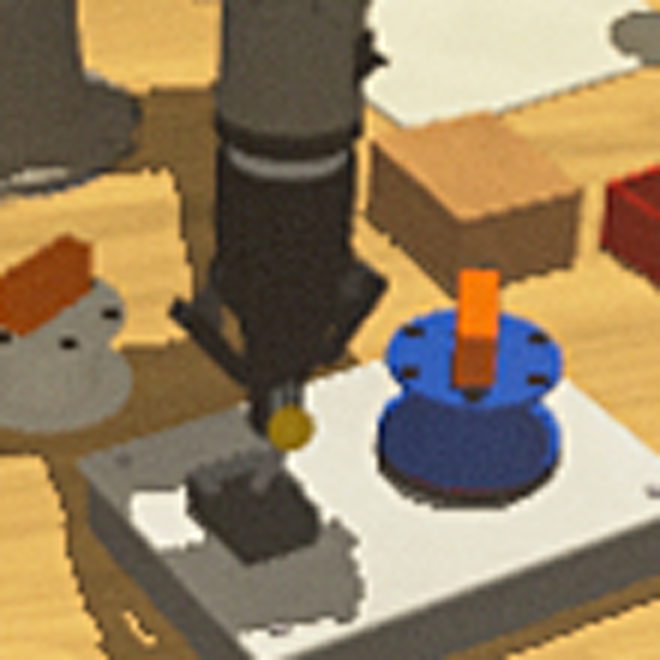

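Call:
jog_arm(plan=[{"tx": 0,"ty": 0.03,"tz": 0,"turn": 0},{"tx": 0,"ty": 0.03,"tz": 0,"turn": 0},{"tx": -0.05,"ty": 0.02,"tz": 0,"turn": 0},{"tx": -0.06,"ty": 0.02,"tz": 0,"turn": 0},{"tx": -0.06,"ty": 0,"tz": 0,"turn": 0},{"tx": 0,"ty": 0,"tz": -0.05,"turn": 0},{"tx": 0,"ty": 0,"tz": -0.055,"turn": 0},{"tx": 0,"ty": 0,"tz": -0.055,"turn": 0},{"tx": 0,"ty": 0,"tz": 0,"turn": 0}])

```text
time_s: 23.65
position: [0.5371, -0.1671, 0.2945]
orientation: [[0.075, -0.983, -0.169], [-0.048, -0.173, 0.984], [-0.996, -0.065, -0.06]]
contact_force: [0.1, -0.0, 0.5]
grip_width: 0.001
```

```bash
python3 - <<'E'
from h import *
s=cam('scene');c=cam('top')
save(s['image'],'d1.png',1.5);save(c['image'][120:225,160:285],'d2.png',6)
def mask(c,b):
    hsv=cv2.cvtColor(c['image'],cv2.COLOR_RGB2HSV);m=cv2.inRange(hsv,(20,120,80),(32,255,255));o=np.zeros_like(m);o[b[1]:b[3],b[0]:b[2]]=m[b[1]:b[3],b[0]:b[2]]
    n,l,st,ce=cv2.connectedComponentsWithStats(o);i=1+np.argmax(st[1:,4]);return ce[i]
a=mask(c,(235,140,265,180));b=mask(s,(255,190,280,215));x=tri(c,a,s,b);print(a,b,x)
pv=np.array([.6068,-.003,.082]);d=x[0]-pv;u=np.array([.981,.195,0]);print('lean rad',np.arctan2(d@u,d[2]),'joint~',.5+np.arctan2(d@u,d[2]))
o=r.observe();print(o['time_s'],o['contact_force'],o['position'])
E
```

```text
[246.10869565 145.63043478] [267.88636364 200.79545455] (array([0.64534193, 0.00633076, 0.15184376]), np.float64(0.0007414155668194133))
lean rad 0.5161015155114226 joint~ 1.0161015155114226
23.75 [ 0.39553156  1.14963044 -0.2897252 ] [ 0.53684949 -0.16389303  0.2945402 ]
```

View pics/d1.png

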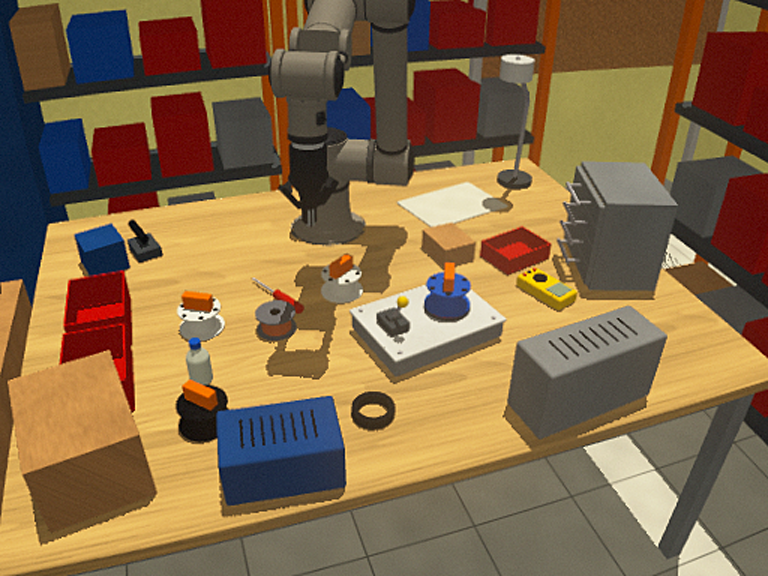

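View pics/d2.png

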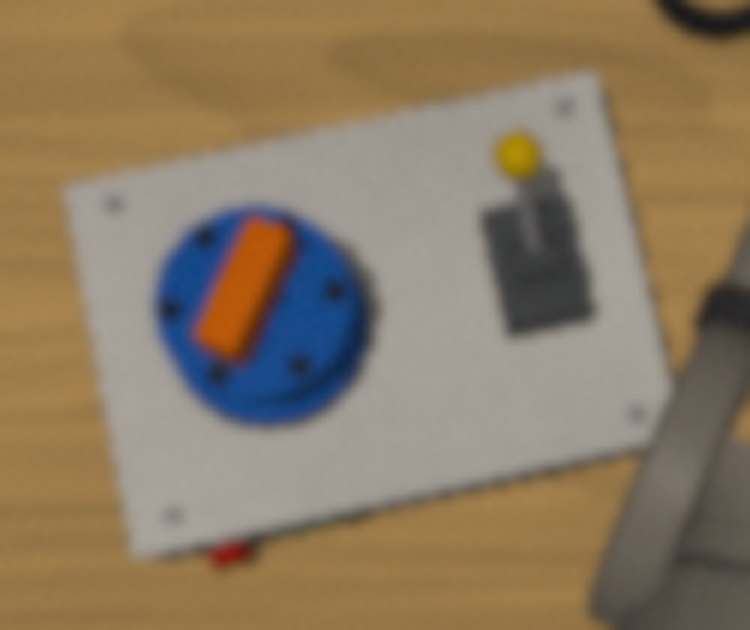

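Lever at about 1.0, reel seated, bystanders unmoved. I'll check the reel's height across the two views, then hand in.

```bash
python3 - <<'E'
from h import *
s=load('scene');c=load('top')
def cen(c,b,lo,hi):
    hsv=cv2.cvtColor(c['image'],cv2.COLOR_RGB2HSV);m=cv2.inRange(hsv,lo,hi);o=np.zeros_like(m);o[b[1]:b[3],b[0]:b[2]]=m[b[1]:b[3],b[0]:b[2]]
    n,l,st,ce=cv2.connectedComponentsWithStats(o);i=1+np.argmax(st[1:,4]);return ce[i],st[i]
a=cen(c,(185,150,215,185),(3,170,90),(16,255,255));b=cen(s,(285,165,315,215),(3,170,215),(20,255,255))
print(a,b,tri(c,a[0],s,b[0]),proj(s,[[.5775,.145,.166],[.5775,.145,.174]]))
E
```

```text
(array([200.56896552, 167.67241379]), array([194, 157,  14,  22, 174], dtype=int32)) (array([299.44776119, 180.        ]), array([296, 175,   7,  11,  67], dtype=int32)) (array([0.57583914, 0.14549665, 0.16257676]), np.float64(0.0022257510783104642)) [[299.24915603 179.50142611]
 [299.3952766  177.55188892]]
```

The top of the handle measures 0.163 m. That fits fully home (0.166 m) and rules out the unpressed height (0.174 m).

```bash
python3 -c "
from station import r
print(r.close_job(), r.observe()['time_s'])"
```

```text
the job is handed in; nothing more can be done
the job is handed in; nothing more can be done
```

The blue reel is on the spindle and pushed fully home. The yellow lever is all the way over, and I handed the job in at about 24 s of the 58 s allowed.

**Reel:** I lowered it onto the keys and turned it about 20° until it meshed and sank. I pushed it down with the handle gripped, then pressed on top of the handle with the fingers shut; it did not move under 61 N. The two camera views put the handle top at 0.163 m, against 0.166 m for fully home and 0.174 m with the collar unpressed. The collar is hidden under the flange, so that it is down follows from this height and the firm stop.

**Lever:** I pushed it over to its stop at about 54 N, then let go and backed off. Measured afterwards, it stood at about 1.02 rad against a stop of 1.0.

**Other things:** nothing else on the bench appears to have moved. The arm ended clear, with the force reading near zero.

**What did not go cleanly:**
- **Tool tilt:** the tool's tilt drifted by up to about 6°, because each move starts from the measured pose. I spent some moves reducing it before placing the reel.
- **Fingertip position:** the fingertips seemed to be about 13–19 mm behind the reported tool point, judging by the pictures and by touching the handle. I allowed for this when pushing the lever.

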